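Set the washed cast bracket on its levelling plate and check it for rocking

TASK

Take the cast bracket off the sloping drain rack and set it down gently on its three feet in the middle of the steel levelling plate, square to the plate and with its nose towards the tall fence, then let go. Then check by touch that it does not rock: with the fingers press straight down on its nose, then on its tail bar, each time for about half a second with about 10 N, and leave it standing there untouched. Do not disturb the bottle, the cup or the jar.

Things in the scene. Friction and masses are not known exactly. Their poses are not given: they have to be found in the camera images.
- bracket: Dark cast-iron bracket, 0.5 kg, 148 (x) x 108 (y) x 88 (z) mm. Origin: foot level, mid length and width; x to the nose, z up when standing. Stands steadily only on its 3 round feet (radius 12, 8 high, at x=-58, y=+-40 and x=54, y=0). A spine 36 wide, top at z=20, joins tail and nose. Starts feet down on the sloping rack, tail bar against its lip: tilted 35 degrees, nose up.
- rib (a point): Where to grip the bracket: middle of its upright rib, 66 mm above its feet and 8 mm behind its origin, axes as the bracket's. The rib is 22 mm thick (y), runs from 30 mm behind to 30 mm ahead of this point along x, and is topped by a round lug of the same thickness, 22 mm above this point.
- nose: Round boss, diameter 40 mm, at the narrow end of the bracket (part of it), over the single foot. Origin: centre of its flat top, 54 mm ahead (x) of the bracket's origin and 30 mm above its feet. To be pressed at its middle.
- tail: Cross bar at the wide end of the bracket (part of it), 32 (x) by 108 (y) by 12 mm. Origin: middle of its flat top, 58 mm behind the bracket's origin and 20 mm above its feet. Two feet lie under it at y=+-40; pressing it over or between them is steady. The rib begins 20 mm ahead of its middle line.
- rack: White plastic drain rack, fixed, 160 mm wide, its board 190 mm long sloping up at 35 degrees along its +x. Origin: on the work surface under the middle; the middle of the slope is 75 mm up, its upper end 132 mm. Lip 16 mm high at the low edge.
- plate: Steel levelling plate, fixed and level, 210 (x) by 170 (y) mm, 10 mm thick. Origin: centre of its underside. Rims 6 mm high and 6 mm thick on the -x, +y and -y sides; on the +x side a fence 30 mm high, 6 mm thick. The clear surface inside is 198 by 158 mm.
- plate_mid (a point): Middle of the plate's upper surface (10 mm above the work surface), axes as the plate's: x towards the tall fence, z up.
- bottle: Bystander: amber bottle, 72 mm across, 200 mm tall, loose. Origin: centre of its underside.
- cup: Bystander: small brass test cup, 64 mm across, 55 mm tall, loose. Origin: centre of its underside.
- jar: Bystander: glass jar with a white cap, 70 mm across, 90 mm tall, loose. Origin: centre of its underside.
There are look-alikes about, which are no part of the job. Leave any green or pink look-alike of the bracket alone.

How it is judged (in metres and radians):
On the way, in this order (a step that is already met when the one before it is completed fails the run):
1. the bracket is lifted off the rack in the fingers (contact force between the fingers and bracket above 1 N and contact force between bracket and rack below 0.05 N and distance of bracket from where it was at the start of the episode above 0.03 m), for 0.2 s.
2. the bracket stands level in the middle of the plate, nose to the fence, let go and at rest (horizontal distance between bracket and plate_mid below 0.025 m and z of bracket in the frame of plate_mid between -0.003 and 0.003 m and angle between bracket's own z axis and vertical below 0.035 rad and angle between the x axis of bracket and the x axis of plate, either way round below 0.2 rad and x of nose in the frame of plate_mid above 0 m and linear speed of bracket below 0.01 m/s and angular speed of bracket below 0.05 rad/s and contact force between the fingers and bracket below 0.05 N), for 0.3 s.
3. the nose is pressed down with the fingers (the plate carries over 8 N, weight included) and the bracket stays level (contact force between the fingers and nose above 2 N and contact force between bracket and plate above 8 N and horizontal distance between bracket and plate_mid below 0.025 m and z of bracket in the frame of plate_mid between -0.003 and 0.003 m and angle between bracket's own z axis and vertical below 0.035 rad and angle between the x axis of bracket and the x axis of plate, either way round below 0.2 rad and x of nose in the frame of plate_mid above 0 m), for 0.2 s.
4. the tail bar is pressed down in the same way and the bracket stays level (contact force between the fingers and tail above 2 N and contact force between bracket and plate above 8 N and horizontal distance between bracket and plate_mid below 0.025 m and z of bracket in the frame of plate_mid between -0.003 and 0.003 m and angle between bracket's own z axis and vertical below 0.035 rad and angle between the x axis of bracket and the x axis of plate, either way round below 0.2 rad and x of nose in the frame of plate_mid above 0 m), for 0.2 s.
At the end, for the whole second after the job is handed in: The bracket stands at rest and untouched on the plate: its origin within 25 mm of the plate's middle and within 3 mm of its surface in height, level within 2 degrees, in line with the plate within 11 degrees, nose towards the fence (all of step 2).
It fails at once if the bracket is dropped or pushed on to the plate with more than 60 N (contact force between bracket and plate above 60 N).
It fails at once if a bystander is moved by more than 20 mm or tipped (distance of any of bottle, cup, jar from where it was at the start of the episode above 0.02 m or angle between any of bottle, cup, jar's own z axis and vertical above 0.3 rad).
It also fails if it takes over 54 s, if anything falls off the work surface, if the arm or the gripper's body presses on something with over 40 N, if the wrist force passes 120 N, or if a joint passes its speed limit or range.

ROBOT

A 6-joint arm with a two-finger parallel gripper is mounted at the origin on the work surface. World frame = base frame: x ahead of the robot, y to its left, z up, the work surface at z = 0. Lengths are in mm, angles in rad, forces in N, time in s.
With the tool pointing down it reaches from about 275 to 975 mm from the base axis. Payload 8.4 kg.
Tool frame: the origin (TCP) lies at the very end of the fingers, on their centre line; the grasp point (between the pads) lies 19 mm behind it; z points along the fingers, y is the direction in which the jaws open and shut (so a half turn about z gives the same grasp; the last joint's range is limited). The gripper opens to 92 mm and grips with 3 to 60 N. Pads are 20 mm wide; open, the fingers measure 128 mm over their backs; the gripper's body (75 mm by 189 mm) begins 69 mm behind the grasp point.
Start: joints at [-1.335, 0.353, 1.633, -0, 1.155, -0.002], TCP at [147.226, -607.414, 214.583] pointing down, gripper open.
Joint ranges: [-2.63, 2.63], [-0.92, 2.1], [0.06, 2.66], [-1.3, 4.44], [0, 2.69], [-3.02, 3.02]. Speed limits (rad/s): [2.22, 2.22, 2.79, 3.14, 3.14, 3.14].

INTERFACE

Orientations are given as a unit quaternion [x, y, z, w].
In Python, from workcell import ctrl, vision, job gives the robot as it stands.
- The arm moves only by the tool arm_command, never from a script. Its argument "series" is a list of rows, each an object with "dp": the shift along the tool's x, y, z in m, a list of three; "turn": the turn, a rotation vector about the tool's x, y, z in rad, a list of three. A call has exactly 10 rows; each row is the pose to reach, as a shift and turn from the pose measured when the call began, along the tool's axes at that moment; what a row does not reach only later rows make up. A row lasts 1/8 s, in which the tool goes at most 62.5 mm and 10.7 degrees, less where a joint would pass 70% of its speed; a pose out of reach is approached as far as the arm can. A call with a gripper value outside its range is refused whole. "jaw" is the opening, from 0 (shut) to 1 (fully open), set as the call begins (left out, the last holds). The fingers move at their own pace and stop on an object; "squeeze" is the grip in N (left out, the last holds). Time passes only in rows, so rows that repeat a pose let the fingers close, or fill a call up. It gives the time, the measured TCP pose, the force and the opening at its end, in the units of the state.
- ctrl.get_obs(): the state, without advancing time (a new reading comes with each control period).
- vision.grab_frame(name): name is "scene" or "top" or "wrist"; returns the picture (400x640x3 uint8, red, green, blue); there is no depth.
- vision.camera_info(name): a dict with "fx", "fy", "cx", "cy" (pixels), "distortion" ([k1, k2, p1, p2, k3] as OpenCV has them; the pictures are not rectified), "xyz" and "attitude" of the camera in the world; the wrist camera has in their place "mount" (4x4, takes a point from camera to tool coordinates, whose origin is the TCP and whose axes are the flange's). Camera axes: x right, y down, z forward; pixel columns grow to the right and rows downward; lengths in mm; the calibration is good to about 2 mm. A picture is of the moment at which its call begins: read the wrist's pose just before it. camera_info takes no time and is no camera call.
- job.sign_off(): hands the job in, once; it reports no verdict.
The state is a dict: "time": time; "qpos": joint angles; "qvel": joint speeds; "joint_efforts": joint torques, N m; "position": TCP position; "tcp_rot": TCP orientation; "contact_force": force on the tool from outside, world axes, zero at the start; "ft_torque": the same for the moment, N m; "finger_gap": opening from 0.0 (shut) to 1.0 (fully open).
Only numpy, scipy, OpenCV 4.12 (cv2) and the standard library are available. Lean on these libraries where they do the work, as an engineer would, in place of code of your own. Each camera call takes 0.05 s, during which the arm holds its last target.

## Working session

There is one attempt and no reset: what is moved stays moved. The work goes in short steps, Python scripts to look and compute and a tool call to move; the robot and the scene stay as the last step left them, time stands still between calls to the robot, and variables do not carry over. Pictures are saved under pics/ and viewed, and the job is handed in when it is done.

Besides the shell and the picture viewer there is one more tool, called as name(argument=value, ...) on one line, values as JSON. arm_command: Moves the arm, as the interface text tells. Its arguments: {"type":"object","properties":{"series":{"type":"array","items":{"type":"object","properties":{"dp":{"type":"array","items":{"type":"number"}},"turn":{"type":"array","items":{"type":"number"}}}}},"jaw":{"type":"number"},"squeeze":{"type":"number"}},"required":["series"]}

```bash
mkdir -p pics; python3 - <<'E'
from workcell import ctrl, vision, job
import cv2
print(ctrl.get_obs())
for n in ["scene","top","wrist"]:
    print(n, vision.camera_info(n))
    im=vision.grab_frame(n); cv2.imwrite(f"pics/{n}0.png",im[:,:,::-1])
E
ls
```

```text
{'time': 0.0, 'qpos': array([-1.33542548e+00,  3.53659249e-01,  1.63415099e+00, -1.02467673e-05,
        1.15516686e+00, -2.39570312e-03]), 'qvel': array([-0.00091268,  0.00168854, -0.00016266,  0.00039194,  0.00163431,
        0.0003076 ]), 'joint_efforts': array([-1.47206989e-03, -5.93844938e+01, -3.34221947e+01,  6.93806028e-02,
        2.33956065e-02, -1.55130624e-04]), 'position': array([ 147.09091185, -606.93173011,  213.84954053]), 'tcp_rot': array([ 9.92941219e-01,  1.18605468e-01, -8.51066536e-05, -6.86983033e-04]), 'contact_force': array([-0.30544636, -0.18519666,  0.13879534]), 'ft_torque': array([-0.05796578,  0.01573429,  0.03589452]), 'finger_gap': 0.9976691165518047}
scene {'fx': 452.38669572128845, 'fy': 452.38669572128845, 'cx': 316.94773067477234, 'cy': 199.02742174704886, 'distortion': array([-0.01922729,  0.        ,  0.        ,  0.        ,  0.        ]), 'xyz': array([1468.05360846, -910.87997371, 1172.82487305]), 'attitude': array([ 0.8404396 ,  0.33072954, -0.14994884, -0.40223699])}
top {'fx': 428.6271391325622, 'fy': 428.6271391325622, 'cx': 310.3219418505214, 'cy': 201.3043110908163, 'distortion': array([-0.08596389,  0.        ,  0.        ,  0.        ,  0.        ]), 'xyz': array([ 435.23159621,   82.33097825, 1628.89044345]), 'attitude': array([ 0.70789364, -0.70489784,  0.03150228, -0.03183132])}
wrist {'fx': 296.16647162773285, 'fy': 296.16647162773285, 'cx': 322.3606405721268, 'cy': 203.89391971028158, 'distortion': array([-0.03382461,  0.        ,  0.        ,  0.        ,  0.        ]), 'mount': array([[ 4.07075898e-04, -9.57952040e-01, -2.86928080e-01,
         8.11430357e+01],
       [ 9.99999892e-01,  4.53869730e-04, -9.65732599e-05,
        -5.06137885e-01],
       [ 2.22740522e-04, -2.86928010e-01,  9.57952122e-01,
        -1.71057297e+02],
       [ 0.00000000e+00,  0.00000000e+00,  0.00000000e+00,
         1.00000000e+00]])}
pics
```

View pics/top0.png

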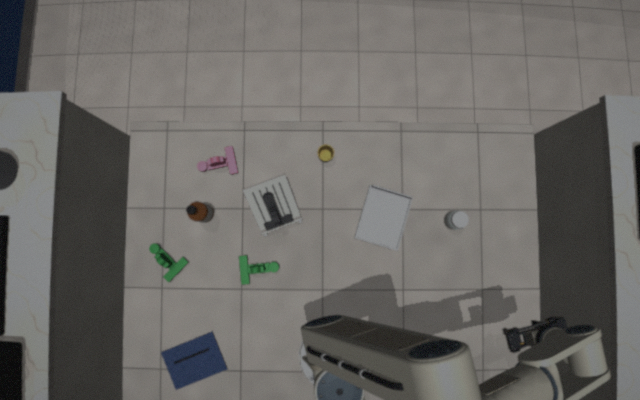

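View pics/scene0.png

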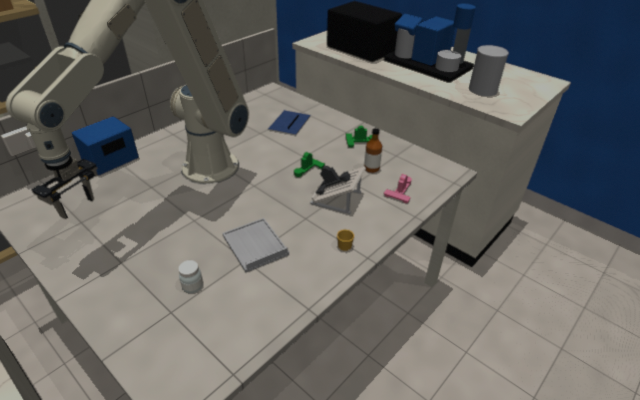

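View pics/wrist0.png

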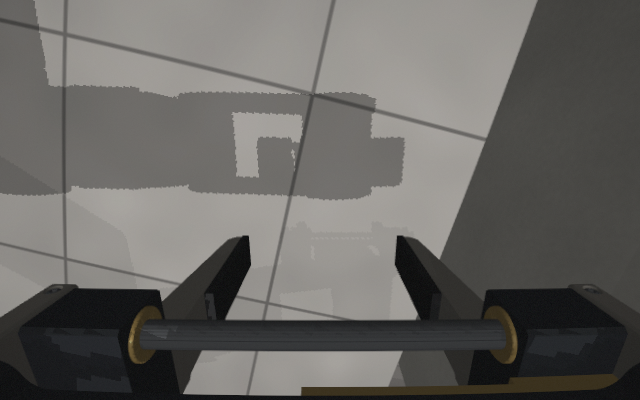

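The top view shows the rack and dark bracket near (272,208), plate near (383,217), bottle (198,211), cup (326,154) and jar (457,220). Next I'll take enlarged crops.

```bash
cat > h.py <<'E'
import numpy as np, cv2
from scipy.spatial.transform import Rotation as R
from workcell import ctrl, vision, job
def cam(n,obs=None):
    c=vision.camera_info(n); K=np.array([[c['fx'],0,c['cx']],[0,c['fy'],c['cy']],[0,0,1]]); D=np.array(c['distortion'])
    if 'mount' in c:
        T=np.eye(4);T[:3,:3]=R.from_quat(obs['tcp_rot']).as_matrix();T[:3,3]=obs['position'];T=T@c['mount']
    else:
        T=np.eye(4);T[:3,:3]=R.from_quat(c['attitude']).as_matrix();T[:3,3]=c['xyz']
    return K,D,T
def unproj(C,px,z):
    K,D,T=C; p=cv2.undistortPoints(np.array(px,float).reshape(-1,1,2),K,D).reshape(-1,2)
    d=np.c_[p,np.ones(len(p))]@T[:3,:3].T; o=T[:3,3]
    return o+d*((np.asarray(z)-o[2])/d[:,2])[:,None]
def proj(C,P):
    K,D,T=C; Ti=np.linalg.inv(T); rv=cv2.Rodrigues(Ti[:3,:3])[0]
    return cv2.projectPoints(np.array(P,float).reshape(-1,1,3),rv,Ti[:3,3],K,D)[0].reshape(-1,2)
def crop(src,dst,x0,y0,x1,y1,s):
    im=cv2.imread(src)[y0:y1,x0:x1]; cv2.imwrite(dst,cv2.resize(im,None,fx=s,fy=s,interpolation=cv2.INTER_CUBIC))
E
python3 - <<'E'
from h import *
crop('pics/top0.png','pics/t_a.png',230,160,310,240,7)
crop('pics/top0.png','pics/t_b.png',345,170,425,260,6)
crop('pics/scene0.png','pics/s_a.png',210,145,390,285,4)
C=cam('top'); print(unproj(C,[[272,208],[383,217],[198,211],[326,154],[457,220]],[80,10,100,55,90]).round())
E
```

```text
[[ 549.  222.   80.]
 [ 522. -192.   10.]
 [ 536.  487.  100.]
 [ 754.   26.   55.]
 [ 508. -449.   90.]]
```

View pics/t_a.png

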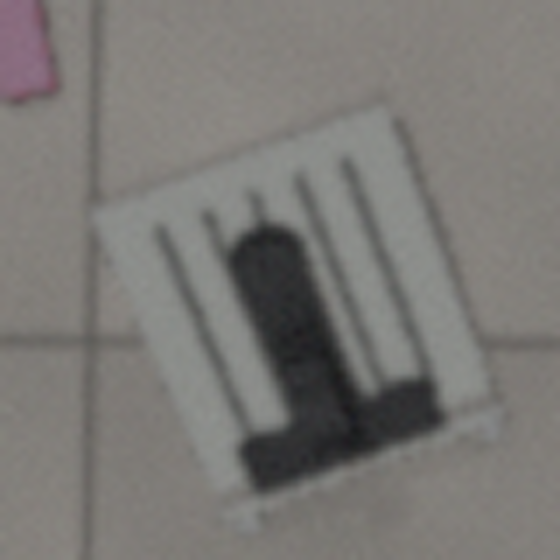

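View pics/t_b.png

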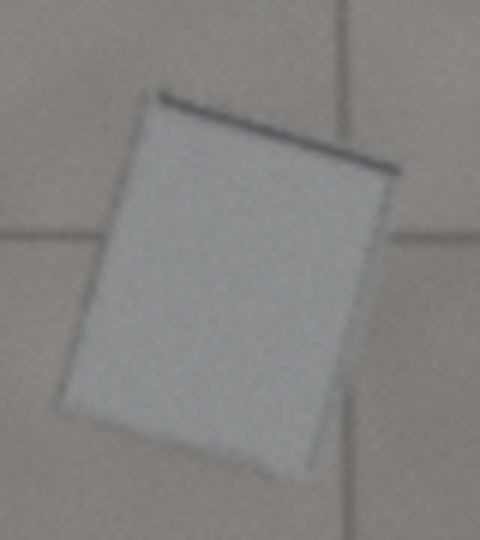

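View pics/s_a.png

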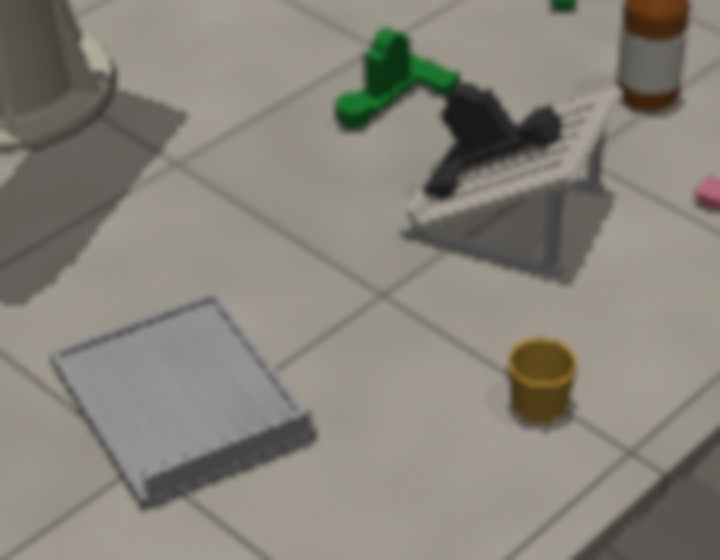

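```bash
python3 - <<'E'
from h import *
C=cam('top')
a=unproj(C,[[370,185.5],[411.7,198.3],[355.3,238],[397,249.7]],[40,40,16,16]); print(a.round(),a.mean(0).round(1))
v=(a[0]-a[2]+a[1]-a[3]);w=a[0]-a[1]+a[2]-a[3]; print('plate yaw',np.arctan2(v[1],v[0]),np.arctan2(-w[0],w[1]), np.linalg.norm(v[:2])/2,np.linalg.norm(w[:2])/2)
a=unproj(C,[[243.6,190],[285.7,175],[264.3,234.3],[301.4,220.7]],[132,132,30,30]); print(a.round(),a.mean(0).round(1))
v=(a[0]-a[2]+a[1]-a[3]);w=a[0]-a[1]+a[2]-a[3]; print('rack yaw',np.arctan2(v[1],v[0]),np.arctan2(-w[0],w[1]), np.linalg.norm(v[:2])/2,np.linalg.norm(w[:2])/2)
# bracket: nose centre, tail ends, lug
E
```

```text
[[ 638. -140.   40.]
 [ 591. -296.   40.]
 [ 442.  -86.   16.]
 [ 399. -243.   16.]] [ 517.6 -191.2   28. ]
plate yaw -0.2678841859480574 -0.28258068642491874 201.02124705775447 163.11713334461285
[[609. 319. 132.]
 [663. 171. 132.]
 [455. 254.  30.]
 [506. 116.  30.]] [558.  214.9  81. ]
rack yaw 0.3644822719700713 0.35250619337265243 166.11045030341722 152.298765117523
```

```bash
cat >> h.py <<'E'
def Rdown(yaw,tilt=0):
    # tool x along yaw heading (tilted up by tilt), tool z down / leaning outward
    return R.from_euler('ZY',[yaw,-tilt])*R.from_quat([1,0,0,0])
def rows(pos,rot,frac=None,p0=None,R0=None):
    o=ctrl.get_obs(); p0=o['position'];R0=R.from_quat(o['tcp_rot'])
    d=R0.inv().apply(np.array(pos)-p0)/1000; t=(R0.inv()*rot).as_rotvec()
    if frac is None: frac=np.minimum(np.arange(1,11)/9,1)
    return [{"dp":[round(float(v),4) for v in d*f],"turn":[round(float(v),3) for v in t*f]} for f in frac]
def pr(r):
    import json; print(json.dumps(r))
def st():
    o=ctrl.get_obs(); print(round(o['time'],2),o['position'].round(1),R.from_quat(o['tcp_rot']).as_matrix().round(3).tolist(),'F',o['contact_force'].round(2),'gap',round(o['finger_gap'],3),'q',o['qpos'].round(2)); return o
E
python3 - <<'E'
from h import *
pr(rows([420,-165,330],Rdown(-0.1)))
E
```

```text
[{"dp": [0.041, -0.0406, -0.0128], "turn": [-0.0, 0.0, 0.038]}, {"dp": [0.0821, -0.0812, -0.0257], "turn": [-0.0, 0.0, 0.075]}, {"dp": [0.1231, -0.1218, -0.0385], "turn": [-0.0, 0.0, 0.113]}, {"dp": [0.1641, -0.1624, -0.0514], "turn": [-0.0, 0.0, 0.15]}, {"dp": [0.2052, -0.203, -0.0642], "turn": [-0.001, 0.0, 0.188]}, {"dp": [0.2462, -0.2436, -0.0771], "turn": [-0.001, 0.0, 0.225]}, {"dp": [0.2873, -0.2842, -0.0899], "turn": [-0.001, 0.0, 0.263]}, {"dp": [0.3283, -0.3248, -0.1027], "turn": [-0.001, 0.0, 0.3]}, {"dp": [0.3693, -0.3654, -0.1156], "turn": [-0.001, 0.0, 0.338]}, {"dp": [0.3693, -0.3654, -0.1156], "turn": [-0.001, 0.0, 0.338]}]
```

arm_command(series=[{"dp": [0.041, -0.041, -0.013], "turn": [0, 0, 0.038]}, {"dp": [0.082, -0.081, -0.026], "turn": [0, 0, 0.075]}, {"dp": [0.123, -0.122, -0.039], "turn": [0, 0, 0.113]}, {"dp": [0.164, -0.162, -0.051], "turn": [0, 0, 0.15]}, {"dp": [0.205, -0.203, -0.064], "turn": [0, 0, 0.188]}, {"dp": [0.246, -0.244, -0.077], "turn": [0, 0, 0.225]}, {"dp": [0.287, -0.284, -0.09], "turn": [0, 0, 0.263]}, {"dp": [0.328, -0.325, -0.103], "turn": [0, 0, 0.3]}, {"dp": [0.369, -0.365, -0.116], "turn": [0, 0, 0.338]}, {"dp": [0.369, -0.365, -0.116], "turn": [0, 0, 0.338]}], jaw=1)

```text
time: 1.4
position: [421.6, -162.8, 331.2]
tcp_rot: [0.999, -0.048, 0.001, -0.001]
contact_force: [0.3, 0.4, 0.1]
finger_gap: 1.0
```

```bash
python3 - <<'E'
from h import *
import pickle
o=st()
im=vision.grab_frame("wrist"); cv2.imwrite("pics/w1.png",im[:,:,::-1]); pickle.dump(o,open('o1.pkl','wb'))
E
```

```text
1.4 [ 421.6 -162.8  331.2] [[0.995, -0.095, 0.002], [-0.095, -0.995, 0.001], [0.001, -0.001, -1.0]] F [0.34 0.42 0.15] gap 1.0 q [-0.37 -0.03  1.83  0.    1.34  1.29]
```

View pics/w1.png

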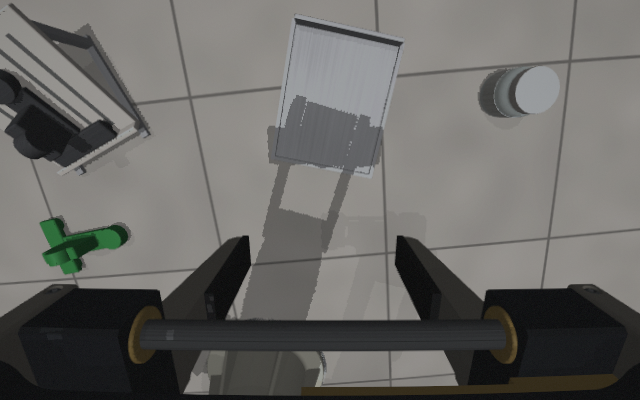

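The plate is clear in the wrist view: fence top edge runs from (295,15) to (403,42) and the near edge from (275,157) to (371,178).

```bash
python3 - <<'E'
from h import *
crop('pics/w1.png','pics/w1a.png',265,5,415,190,3.2)
E
```

```text
(no output)
```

View pics/w1a.png

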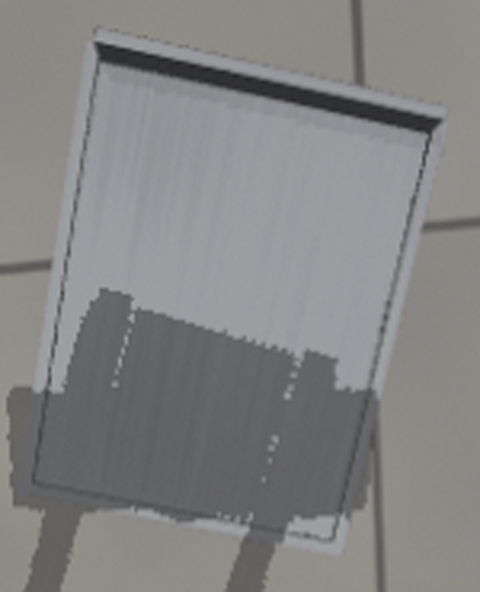

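```bash
python3 - <<'E'
from h import *
import pickle
C=cam('wrist',pickle.load(open('o1.pkl','rb')))
px=np.array([[103,64],[428,132],[36,481],[332,539]])/3.2+[265,5]
a=unproj(C,px,[10]*4); print(a.round(),a.mean(0).round(1))
v=(a[0]-a[2]+a[1]-a[3]);w=a[0]-a[1]+a[2]-a[3]; print('plate yaw',np.arctan2(v[1],v[0]),np.arctan2(-w[0],w[1]), np.linalg.norm(v[:2])/2,np.linalg.norm(w[:2])/2)
px=np.array([[95,30],[445,105],[]]) if 0 else np.array([[95,30],[445,105]])/3.2+[265,5]
print(unproj(C,px,[40]*2).round())
# look at rack: candidate
pr(rows([470,150,330],Rdown(0.36)))
E
```

```text
[[ 636. -145.   10.]
 [ 593. -294.   10.]
 [ 447.  -88.   10.]
 [ 402. -239.   10.]] [ 519.3 -191.3   10. ]
plate yaw -0.28877856941925173 -0.2843783358794788 198.1261099241446 156.5775295013448
[[ 641. -144.   40.]
 [ 598. -295.   40.]]
[{"dp": [0.0021, -0.0353, 0.0001], "turn": [-0.0, -0.0, -0.051]}, {"dp": [0.0043, -0.0706, 0.0002], "turn": [-0.0, -0.0, -0.101]}, {"dp": [0.0064, -0.1059, 0.0003], "turn": [-0.0, -0.0, -0.152]}, {"dp": [0.0086, -0.1412, 0.0003], "turn": [-0.0, -0.0, -0.203]}, {"dp": [0.0107, -0.1765, 0.0004], "turn": [-0.0, -0.0, -0.253]}, {"dp": [0.0129, -0.2118, 0.0005], "turn": [-0.0, -0.0, -0.304]}, {"dp": [0.015, -0.2471, 0.0006], "turn": [-0.001, -0.0, -0.355]}, {"dp": [0.0171, -0.2824, 0.0007], "turn": [-0.001, -0.0, -0.405]}, {"dp": [0.0193, -0.3176, 0.0008], "turn": [-0.001, -0.0, -0.456]}, {"dp": [0.0193, -0.3176, 0.0008], "turn": [-0.001, -0.0, -0.456]}]
```

arm_command(series=[{"dp": [-0.002, -0.037, 0], "turn": [0, 0, -0.05]}, {"dp": [-0.003, -0.074, 0], "turn": [0, 0, -0.1]}, {"dp": [-0.005, -0.111, 0], "turn": [0, 0, -0.15]}, {"dp": [-0.006, -0.148, 0], "turn": [0, 0, -0.2]}, {"dp": [-0.008, -0.185, 0], "turn": [0, 0, -0.25]}, {"dp": [-0.009, -0.222, 0], "turn": [0, 0, -0.3]}, {"dp": [-0.01, -0.26, 0], "turn": [0, 0, -0.355]}, {"dp": [-0.012, -0.3, 0], "turn": [0, 0, -0.405]}, {"dp": [-0.014, -0.335, 0], "turn": [0, 0, -0.456]}, {"dp": [-0.014, -0.335, 0], "turn": [0, 0, -0.456]}])

```text
time: 2.7
position: [438.6, 170.3, 330.0]
tcp_rot: [0.984, 0.18, -0.001, -0.0]
contact_force: [0.0, -1.1, 0.5]
finger_gap: 1.003
```

```bash
python3 - <<'E'
from h import *
import pickle
o=st()
im=vision.grab_frame("wrist"); cv2.imwrite("pics/w2.png",im[:,:,::-1]); pickle.dump(o,open('o2.pkl','wb'))
E
```

```text
2.7 [438.6 170.3 330. ] [[0.935, 0.354, -0.001], [0.354, -0.935, 0.0], [-0.001, -0.0, -1.0]] F [ 0.05 -1.14  0.5 ] gap 1.003 q [0.37 0.01 1.8  0.   1.34 1.58]
```

View pics/w2.png

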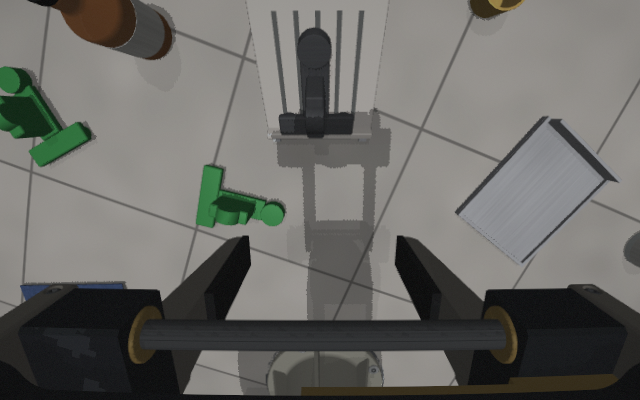

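```bash
python3 - <<'E'
from h import *
crop('pics/w2.png','pics/w2a.png',235,0,400,150,4)
E
```

```text
(no output)
```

View pics/w2a.png

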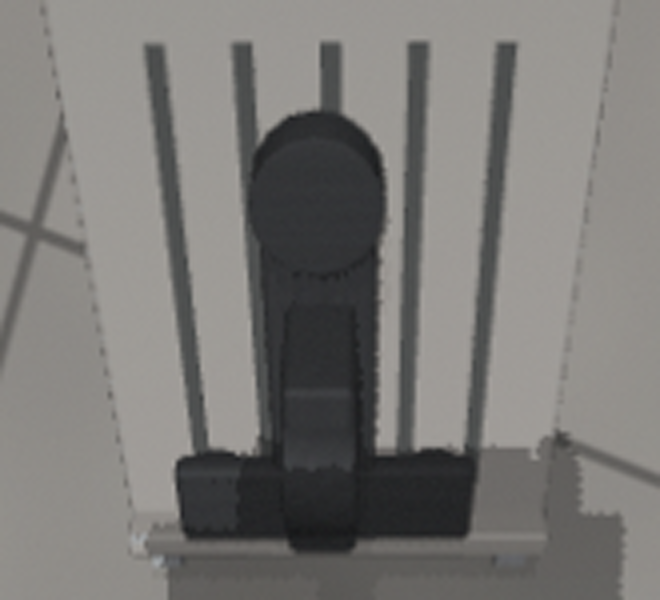

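```bash
cat > fit.py <<'E'
from h import *
import pickle
from scipy.optimize import least_squares
C=cam('wrist',pickle.load(open('o2.pkl','rb')))
B=lambda yaw,t:R.from_euler('ZY',[yaw,-t])
O=np.array([[54,0,30],[54,20,30],[54,-20,30],[-74,54,20],[-74,-54,20],[-42,54,20],[-42,-54,20]],float)
px=np.array([[317,205],[249,203],[385,203],[183,536],[471,535],[178,459],[476,457]])/4+[235,0]
f=lambda p:(proj(C,B(p[3],p[4]).apply(O)+p[:3])-px).ravel()
s=least_squares(lambda p:np.r_[f(p),(p[4]-np.radians(35))*200],[550,215,75,.36,.61]); p=s.x
print(p.round(3),np.degrees(p[4]).round(1),f(p).reshape(-1,2).round(1).tolist())
rib=B(p[3],p[4]).apply([-8,0,66])+p[:3]; print('rib',rib.round(1))
im=cv2.resize(cv2.imread('pics/w2.png')[0:150,235:400],None,fx=4,fy=4,interpolation=cv2.INTER_CUBIC)
def ln(P,col=(0,255,255)):
    q=(proj(C,B(p[3],p[4]).apply(np.array(P,float))+p[:3])-[235,0])*4
    cv2.polylines(im,[q.round().astype(np.int32)],True,col,1)
th=np.linspace(0,2*np.pi,40)
ln(np.c_[54+20*np.cos(th),20*np.sin(th),0*th+30])
ln([[-74,54,20],[-74,-54,20],[-42,-54,20],[-42,54,20]])
for y in(-11,11): ln([[-38,y,20],[22,y,20],[22,y,66],[-8,y,88],[-38,y,66]],(0,255,0))
cv2.imwrite('pics/fit.png',im)
# top-cam cross-check
Ct=cam('top'); print((proj(Ct,B(p[3],p[4]).apply(O)+p[:3])).round(1).tolist())
E
python3 fit.py
```

```text
[5.53876e+02 2.24404e+02 6.54530e+01 3.70000e-01 6.11000e-01] 35.0 [[0.2, -0.5], [0.1, 0.2], [0.3, -0.1], [0.6, -0.5], [-0.4, -0.8], [-0.7, 0.9], [-0.1, 0.8]]
rib [512.5 208.3 114.9]
[[267.7, 198.8], [262.4, 200.8], [273.0, 196.8], [265.6, 230.9], [292.8, 220.5], [262.6, 224.1], [290.1, 213.6]]
```

View pics/fit.png

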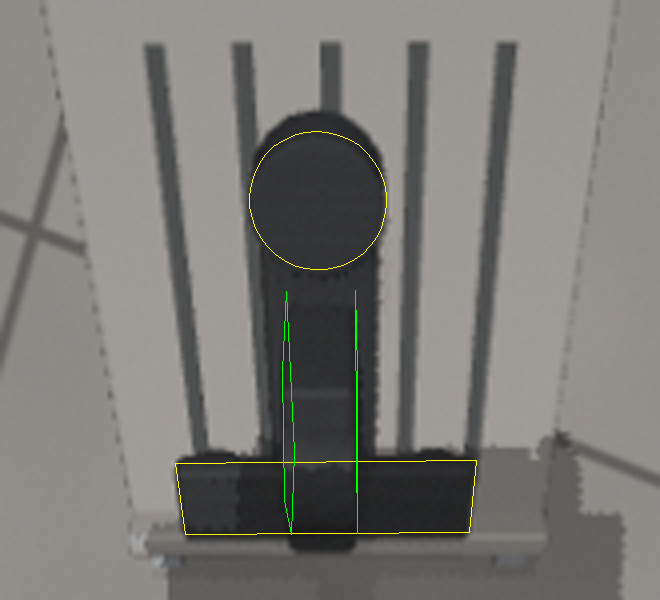

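```bash
python3 - <<'E'
from h import *
zb=R.from_euler('ZY',[.37,-.611]).apply([0,0,1]); rib=np.array([512.5,208.3,114.9])
pr(rows(rib+80*zb,Rdown(.37,.611),[1/7,2/7,3/7,4/7,5/7,6/7,1,1,1,1])[:8]); print(zb)
E
```

```text
[{"dp": [0.0053, -0.0014, 0.0214], "turn": [0.0, 0.087, -0.001]}, {"dp": [0.0107, -0.0028, 0.0427], "turn": [0.001, 0.175, -0.003]}, {"dp": [0.016, -0.0043, 0.0641], "turn": [0.001, 0.262, -0.004]}, {"dp": [0.0213, -0.0057, 0.0855], "turn": [0.002, 0.35, -0.005]}, {"dp": [0.0266, -0.0071, 0.1068], "turn": [0.002, 0.437, -0.007]}, {"dp": [0.032, -0.0085, 0.1282], "turn": [0.003, 0.525, -0.008]}, {"dp": [0.0373, -0.0099, 0.1496], "turn": [0.003, 0.612, -0.01]}, {"dp": [0.0373, -0.0099, 0.1496], "turn": [0.003, 0.612, -0.01]}]
[-0.53486391 -0.20745401  0.81907474]
```

arm_command(series=[{"dp": [0.005, -0.001, 0.021], "turn": [0, 0.087, -0.001]}, {"dp": [0.011, -0.003, 0.043], "turn": [0.001, 0.175, -0.003]}, {"dp": [0.016, -0.004, 0.064], "turn": [0.001, 0.262, -0.004]}, {"dp": [0.021, -0.006, 0.085], "turn": [0.002, 0.35, -0.005]}, {"dp": [0.027, -0.007, 0.107], "turn": [0.002, 0.437, -0.007]}, {"dp": [0.032, -0.008, 0.128], "turn": [0.003, 0.525, -0.008]}, {"dp": [0.037, -0.01, 0.15], "turn": [0.003, 0.612, -0.01]}, {"dp": [0.037, -0.01, 0.15], "turn": [0.003, 0.612, -0.01]}, {"dp": [0.037, -0.01, 0.15], "turn": [0.003, 0.612, -0.01]}, {"dp": [0.037, -0.01, 0.15], "turn": [0.003, 0.612, -0.01]}])

```text
time: 4.0
position: [470.9, 191.7, 181.6]
tcp_rot: [0.937, 0.175, 0.296, -0.055]
contact_force: [0.3, -0.2, 0.8]
finger_gap: 1.0
```

```bash
python3 - <<'E'
from h import *
import pickle
o=st()
im=vision.grab_frame("wrist"); cv2.imwrite("pics/w3.png",im[:,:,::-1]); pickle.dump(o,open('o3.pkl','wb'))
C=cam('wrist',o); B=R.from_euler('ZY',[.37,-.611]); p=np.array([553.9,224.4,65.5])
th=np.linspace(0,2*np.pi,40); im=im[:,:,::-1].copy()
def ln(P): cv2.polylines(im,[proj(C,B.apply(np.array(P,float))+p).round().astype(np.int32)],True,(0,255,255),1)
ln(np.c_[54+20*np.cos(th),20*np.sin(th),0*th+30])
ln([[-74,54,20],[-74,-54,20],[-42,-54,20],[-42,54,20]])
for y in(-11,11): ln([[-38,y,20],[22,y,20],[22,y,66],[-8,y,88],[-38,y,66]])
cv2.imwrite("pics/w3o.png",im)
zb=B.apply([0,0,1]); rib=np.array([512.5,208.3,114.9])
pr(rows(rib-19*zb,Rdown(.37,.611),[1,.5]))
E
```

```text
4.0 [470.9 191.7 181.6] [[0.763, 0.361, 0.536], [0.296, -0.933, 0.207], [0.575, 0.0, -0.818]] F [ 0.31 -0.17  0.81] gap 1.0 q [ 0.39 -0.02  2.36 -0.08  0.19  1.66]
[{"dp": [-0.0015, -0.0003, 0.0993], "turn": [0.0, -0.001, 0.0]}, {"dp": [-0.0007, -0.0002, 0.0496], "turn": [0.0, -0.001, 0.0]}]
```

View pics/w3o.png

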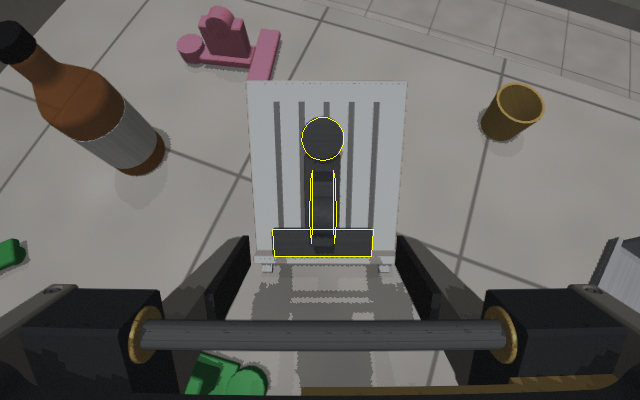

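The overlay matches bracket in the second view. I'll advance along the rib.

arm_command(series=[{"dp": [0, 0, 0.016], "turn": [0, 0, 0]}, {"dp": [-0.001, 0, 0.034], "turn": [0, 0, 0]}, {"dp": [-0.001, 0, 0.052], "turn": [0, 0, 0]}, {"dp": [-0.001, 0, 0.068], "turn": [0, 0, 0]}, {"dp": [-0.001, 0, 0.082], "turn": [0, 0, 0]}, {"dp": [-0.001, 0, 0.092], "turn": [0, 0, 0]}, {"dp": [-0.001, 0, 0.099], "turn": [0, 0, 0]}, {"dp": [-0.001, 0, 0.099], "turn": [0, 0, 0]}, {"dp": [-0.001, 0, 0.099], "turn": [0, 0, 0]}, {"dp": [-0.001, 0, 0.099], "turn": [0, 0, 0]}])

```text
time: 5.3
position: [525.2, 211.0, 108.4]
tcp_rot: [0.939, 0.177, 0.289, -0.056]
contact_force: [-0.4, -0.1, -0.4]
finger_gap: 1.0
```

```bash
python3 - <<'E'
from h import *
o=st()
im=vision.grab_frame("wrist"); cv2.imwrite("pics/w4.png",im[:,:,::-1])
B=R.from_euler('ZY',[.37,-.611]); print(B.inv().apply(o['position']-[553.9,224.4,65.5]))
E
```

```text
5.3 [525.2 211.  108.4] [[0.77, 0.364, 0.524], [0.299, -0.931, 0.208], [0.564, -0.004, -0.826]] F [-0.41 -0.09 -0.42] gap 1.0 q [ 0.38  0.24  2.31 -0.76  0.    2.34]
[-1.25478823 -2.12044589 53.26195553]
```

View pics/w4.png

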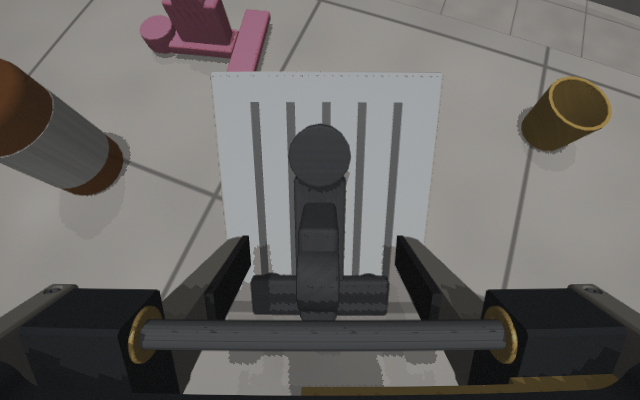

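Joint 5 has hit its limit at 35° tilt. I'll back off and use a steeper tool with the pads pitched relative to the rib. The placing tilt then makes up the difference.

arm_command(series=[{"dp": [0, 0, -0.015], "turn": [0, 0, 0]}, {"dp": [0, 0, -0.03], "turn": [0, 0, 0]}, {"dp": [0, 0, -0.05], "turn": [0, -0.02, 0]}, {"dp": [0, 0, -0.07], "turn": [0, -0.05, 0]}, {"dp": [0, 0, -0.09], "turn": [0, -0.1, 0]}, {"dp": [0, 0, -0.09], "turn": [0, -0.15, 0]}, {"dp": [0, 0, -0.09], "turn": [0, -0.2, 0]}, {"dp": [0, 0, -0.09], "turn": [0, -0.25, 0]}, {"dp": [0, 0, -0.09], "turn": [0, -0.3, 0]}, {"dp": [0, 0, -0.09], "turn": [0, -0.3, 0]}])

```text
time: 6.6
position: [478.8, 192.5, 183.1]
tcp_rot: [0.972, 0.183, 0.146, -0.03]
contact_force: [-0.4, 1.0, -0.1]
finger_gap: 1.001
```

```bash
python3 - <<'E'
from h import *
o=st()
rib=np.array([512.5,208.3,114.9]); t=0.28
zt=Rdown(.37,t).apply([0,0,1])
pr(rows(rib-50*zt,Rdown(.37,t),[1]))
pr(rows(rib+19*zt,Rdown(.37,t),[1]))
E
```

```text
6.6 [478.8 192.5 183.1] [[0.89, 0.364, 0.274], [0.347, -0.931, 0.111], [0.295, -0.004, -0.955]] F [-0.44  0.95 -0.09] gap 1.001 q [0.38 0.07 2.12 0.   0.65 1.57]
[{"dp": [0.0164, -0.0024, 0.0261], "turn": [-0.004, -0.02, 0.001]}]
[{"dp": [0.015, -0.0021, 0.0951], "turn": [-0.004, -0.02, 0.001]}]
```

arm_command(series=[{"dp": [0.008, -0.001, 0.013], "turn": [0, 0, 0]}, {"dp": [0.016, -0.002, 0.026], "turn": [-0.002, -0.01, 0]}, {"dp": [0.016, -0.002, 0.04], "turn": [-0.004, -0.02, 0]}, {"dp": [0.016, -0.002, 0.055], "turn": [-0.004, -0.02, 0]}, {"dp": [0.016, -0.002, 0.07], "turn": [-0.004, -0.02, 0]}, {"dp": [0.015, -0.002, 0.085], "turn": [-0.004, -0.02, 0]}, {"dp": [0.015, -0.002, 0.095], "turn": [-0.004, -0.02, 0]}, {"dp": [0.015, -0.002, 0.095], "turn": [-0.004, -0.02, 0]}, {"dp": [0.015, -0.002, 0.095], "turn": [-0.004, -0.02, 0]}, {"dp": [0.015, -0.002, 0.095], "turn": [-0.004, -0.02, 0]}])

```text
time: 7.85
position: [517.7, 210.2, 97.3]
tcp_rot: [0.973, 0.183, 0.138, -0.026]
contact_force: [-0.7, -0.2, -0.0]
finger_gap: 0.996
```

```bash
python3 - <<'E'
from h import *
o=st()
B=R.from_euler('ZY',[.37,-.611]); z=R.from_quat(o['tcp_rot']).apply([0,0,1]); print('grasp pt in bracket',B.inv().apply(o['position']-19*z-[553.9,224.4,65.5]))
im=vision.grab_frame("wrist"); cv2.imwrite("pics/w5.png",im[:,:,::-1])
E
```

```text
7.85 [517.7 210.2  97.3] [[0.895, 0.363, 0.258], [0.349, -0.932, 0.101], [0.277, -0.0, -0.961]] F [-0.74 -0.23 -0.  ] gap 0.996 q [ 0.39  0.28  2.09 -0.01  0.49  1.59]
grasp pt in bracket [-7.42407752 -0.17264941 66.37340134]
```

View pics/w5.png

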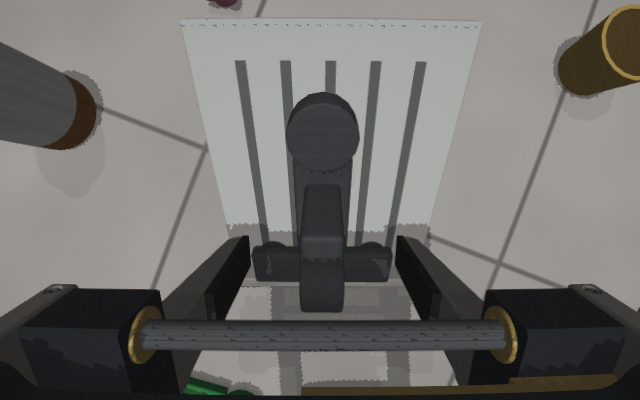

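The rib is centred between the fingers in the image, around column 322. Closing.

arm_command(series=[{"dp": [0, 0, 0], "turn": [0, 0, 0]}, {"dp": [0, 0, 0], "turn": [0, 0, 0]}, {"dp": [0, 0, 0], "turn": [0, 0, 0]}, {"dp": [0, 0, 0], "turn": [0, 0, 0]}, {"dp": [0, 0, 0], "turn": [0, 0, 0]}, {"dp": [0, 0, 0], "turn": [0, 0, 0]}, {"dp": [0, 0, 0], "turn": [0, 0, 0]}, {"dp": [0, 0, 0], "turn": [0, 0, 0]}, {"dp": [0, 0, 0], "turn": [0, 0, 0]}, {"dp": [0, 0, 0], "turn": [0, 0, 0]}], jaw=0, squeeze=45)

```text
time: 9.15
position: [517.6, 210.3, 97.3]
tcp_rot: [0.973, 0.183, 0.137, -0.026]
contact_force: [-0.4, 2.1, -0.1]
finger_gap: 0.236
```

```bash
python3 - <<'E'
from h import *
o=st()
R0=R.from_quat(o['tcp_rot']); zb=R.from_euler('ZY',[.37,-.611]).apply([0,0,1])
print(R0.inv().apply(zb), R0.inv().apply([0,0,1]))
E
```

```text
9.15 [517.6 210.3  97.3] [[0.895, 0.363, 0.258], [0.349, -0.932, 0.101], [0.277, -0.0, -0.961]] F [-0.37  2.14 -0.13] gap 0.236 q [ 0.39  0.28  2.09 -0.01  0.49  1.59]
[-0.32429432 -0.00095437 -0.94595575] [ 2.77060888e-01 -2.28436393e-04 -9.60852336e-01]
```

arm_command(series=[{"dp": [-0.002, 0, -0.006], "turn": [0, 0, 0]}, {"dp": [-0.006, 0, -0.017], "turn": [0, 0, 0]}, {"dp": [-0.011, 0, -0.032], "turn": [0, 0, 0]}, {"dp": [-0.016, 0, -0.047], "turn": [0, 0, 0]}, {"dp": [-0.011, 0, -0.066], "turn": [0, 0, 0]}, {"dp": [-0.005, 0, -0.085], "turn": [0, 0, 0]}, {"dp": [0.001, 0, -0.105], "turn": [0, 0, 0]}, {"dp": [0.007, 0, -0.125], "turn": [0, 0, 0]}, {"dp": [0.012, 0, -0.143], "turn": [0, 0, 0]}, {"dp": [0.012, 0, -0.143], "turn": [0, 0, 0]}])

```text
time: 10.4
position: [491.8, 200.2, 240.1]
tcp_rot: [0.973, 0.183, 0.139, -0.026]
contact_force: [0.3, 0.0, -6.8]
finger_gap: 0.237
```

```bash
python3 - <<'E'
from h import *
o=st()
im=vision.grab_frame("wrist"); cv2.imwrite("pics/w6.png",im[:,:,::-1])
E
```

```text
10.4 [491.8 200.2 240.1] [[0.894, 0.363, 0.261], [0.348, -0.932, 0.102], [0.28, -0.0, -0.96]] F [ 0.33  0.   -6.78] gap 0.237 q [ 0.39  0.03  2.01 -0.01  0.81  1.59]
```

View pics/w6.png

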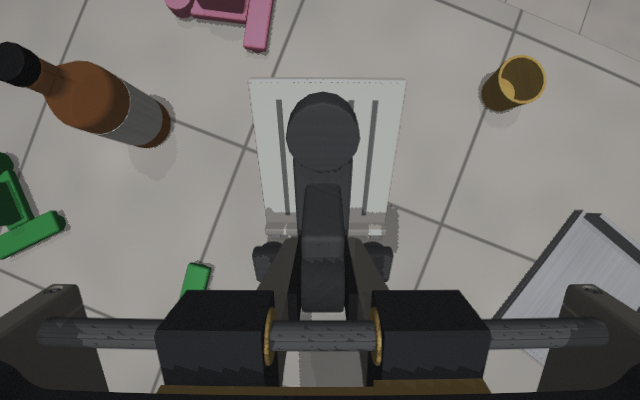

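```bash
cat >> h.py <<'E'
# bracket in tool at grasp
_Rg=R.from_quat([0.973,0.183,0.137,-0.026]); _B=R.from_euler('ZY',[.37,-.611])
Rtb=_Rg.inv()*_B; ttb=_Rg.inv().apply(np.array([553.9,224.4,65.5])-np.array([517.6,210.3,97.3]))
def tool_for(bpos,byaw):
    Rt=R.from_euler('Z',byaw)*Rtb.inv(); return np.array(bpos)-Rt.apply(ttb),Rt
PL=np.array([519.3,-191.3,10]); PY=-.287
E
python3 - <<'E'
from h import *
p,Rt=tool_for(PL+[0,0,90],PY); print(p,Rt.as_matrix().round(3).tolist(),ttb)
pr(rows(p,Rt))
E
```

```text
[ 506.19964964 -187.45344377  148.38723825] [[0.907, -0.282, -0.312], [-0.266, -0.959, 0.093], [-0.325, -0.001, -0.946]] [28.64375204  0.06834953 41.31913355]
[{"dp": [-0.0163, 0.0407, 0.0057], "turn": [0.002, -0.066, 0.074]}, {"dp": [-0.0326, 0.0814, 0.0114], "turn": [0.004, -0.131, 0.148]}, {"dp": [-0.0489, 0.1221, 0.0172], "turn": [0.006, -0.197, 0.222]}, {"dp": [-0.0652, 0.1629, 0.0229], "turn": [0.008, -0.262, 0.296]}, {"dp": [-0.0815, 0.2036, 0.0286], "turn": [0.01, -0.328, 0.371]}, {"dp": [-0.0978, 0.2443, 0.0343], "turn": [0.012, -0.393, 0.445]}, {"dp": [-0.1141, 0.285, 0.0401], "turn": [0.014, -0.459, 0.519]}, {"dp": [-0.1304, 0.3257, 0.0458], "turn": [0.016, -0.525, 0.593]}, {"dp": [-0.1467, 0.3664, 0.0515], "turn": [0.018, -0.59, 0.667]}, {"dp": [-0.1467, 0.3664, 0.0515], "turn": [0.018, -0.59, 0.667]}]
```

arm_command(series=[{"dp": [-0.016, 0.041, 0.006], "turn": [0.002, -0.066, 0.074]}, {"dp": [-0.033, 0.081, 0.011], "turn": [0.004, -0.131, 0.148]}, {"dp": [-0.049, 0.122, 0.017], "turn": [0.006, -0.197, 0.222]}, {"dp": [-0.065, 0.163, 0.023], "turn": [0.008, -0.262, 0.296]}, {"dp": [-0.082, 0.204, 0.029], "turn": [0.01, -0.328, 0.371]}, {"dp": [-0.098, 0.244, 0.034], "turn": [0.012, -0.393, 0.445]}, {"dp": [-0.114, 0.285, 0.04], "turn": [0.014, -0.459, 0.519]}, {"dp": [-0.13, 0.326, 0.046], "turn": [0.016, -0.525, 0.593]}, {"dp": [-0.147, 0.366, 0.051], "turn": [0.018, -0.59, 0.667]}, {"dp": [-0.147, 0.366, 0.051], "turn": [0.018, -0.59, 0.667]}])

```text
time: 11.7
position: [505.4, -189.7, 146.2]
tcp_rot: [0.976, -0.142, -0.164, -0.024]
contact_force: [-0.3, 0.2, -4.7]
finger_gap: 0.239
```

```bash
python3 - <<'E'
from h import *
import pickle
o=st(); pickle.dump(o,open('o7.pkl','wb'))
im=vision.grab_frame("wrist"); cv2.imwrite("pics/w7.png",im[:,:,::-1])
im=vision.grab_frame("scene"); cv2.imwrite("pics/s7.png",im[:,:,::-1]); crop('pics/s7.png','pics/s7a.png',180,150,340,290,5)
Rb=R.from_quat(o['tcp_rot'])*Rtb; print(Rb.as_euler('ZYX').round(3), o['position']+R.from_quat(o['tcp_rot']).apply(ttb))
p,Rt=tool_for(PL+[0,0,15],PY); pr(rows(p,Rt,[1]))
E
```

```text
11.7 [ 505.4 -189.7  146.2] [[0.906, -0.285, -0.313], [-0.269, -0.958, 0.094], [-0.327, -0.001, -0.945]] F [-0.27  0.25 -4.71] gap 0.239 q [-0.35  0.49  1.63 -0.02  1.35  1.52]
[-0.29   0.002 -0.   ] [ 518.400108   -193.62876036   97.81085479]
[{"dp": [0.0252, 0.0003, 0.0698], "turn": [-0.001, 0.001, -0.0]}]
```

View pics/w7.png

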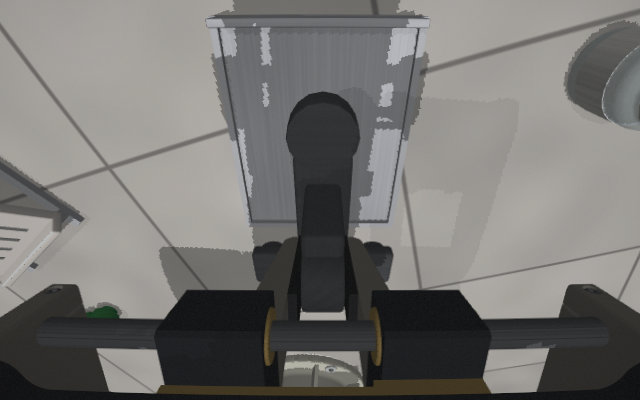

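View pics/s7a.png

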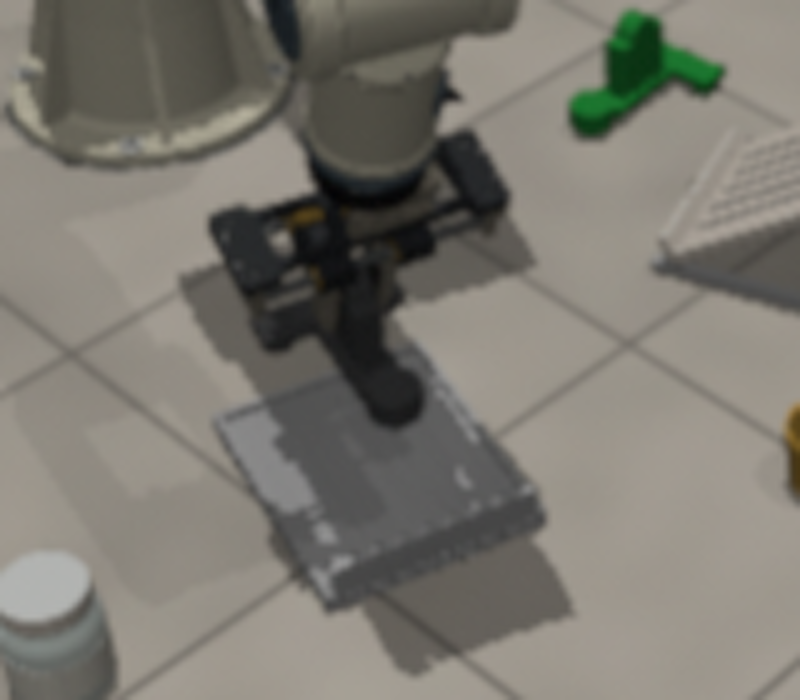

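arm_command(series=[{"dp": [0.003, 0, 0.008], "turn": [0, 0, 0]}, {"dp": [0.007, 0, 0.019], "turn": [0, 0, 0]}, {"dp": [0.011, 0, 0.032], "turn": [0, 0, 0]}, {"dp": [0.016, 0, 0.045], "turn": [0, 0, 0]}, {"dp": [0.02, 0, 0.056], "turn": [-0.001, 0.001, 0]}, {"dp": [0.023, 0, 0.065], "turn": [-0.001, 0.001, 0]}, {"dp": [0.025, 0, 0.07], "turn": [-0.001, 0.001, 0]}, {"dp": [0.025, 0, 0.07], "turn": [-0.001, 0.001, 0]}, {"dp": [0.025, 0, 0.07], "turn": [-0.001, 0.001, 0]}, {"dp": [0.025, 0, 0.07], "turn": [-0.001, 0.001, 0]}])

```text
time: 13.05
position: [506.4, -187.2, 73.7]
tcp_rot: [0.976, -0.14, -0.163, -0.024]
contact_force: [-0.0, 0.1, -5.1]
finger_gap: 0.234
```

```bash
python3 - <<'E'
from h import *
o=st()
Rb=R.from_quat(o['tcp_rot'])*Rtb; print(Rb.as_euler('ZYX').round(3), o['position']+R.from_quat(o['tcp_rot']).apply(ttb))
p,Rt=tool_for(PL+[0,0,1],PY); pr(rows(p,Rt,[1])); print(R.from_quat(o['tcp_rot']).inv().apply([0,0,-1]))
im=vision.grab_frame("scene"); cv2.imwrite("pics/s8.png",im[:,:,::-1]); crop('pics/s8.png','pics/s8a.png',180,150,340,290,5)
E
```

```text
13.05 [ 506.4 -187.2   73.7] [[0.908, -0.282, -0.311], [-0.266, -0.959, 0.093], [-0.324, -0.002, -0.946]] F [-0.    0.08 -5.11] gap 0.234 q [-0.35  0.58  1.68 -0.02  1.22  1.52]
[-0.287 -0.001  0.   ] [ 519.5030978  -191.04433968   25.3027601 ]
[{"dp": [0.0046, 0.0003, 0.0135], "turn": [-0.0, -0.001, -0.0]}]
[0.32432013 0.00156663 0.94594609]
```

View pics/s8a.png

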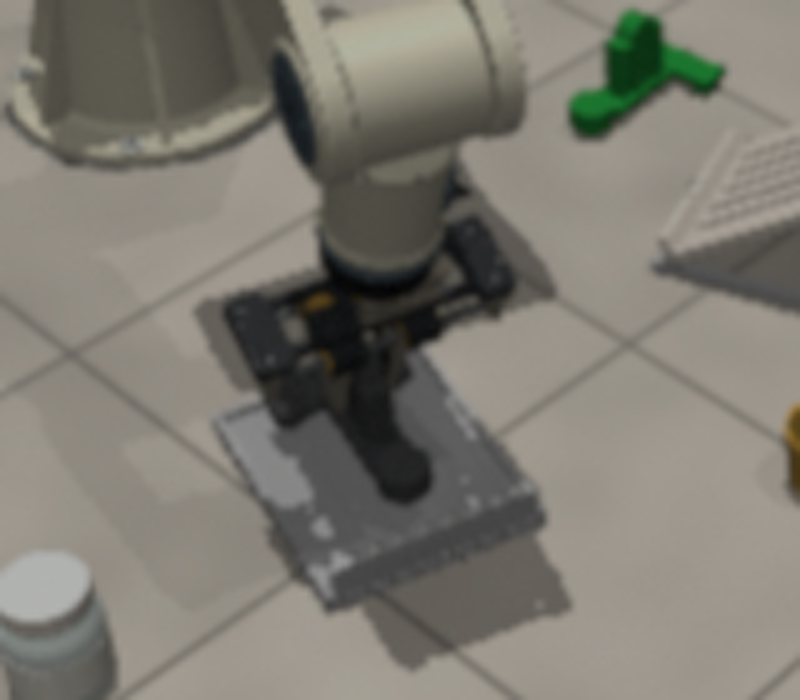

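arm_command(series=[{"dp": [0.001, 0, 0.003], "turn": [0, 0, 0]}, {"dp": [0.0019, 0, 0.0057], "turn": [0, 0, 0]}, {"dp": [0.0026, 0, 0.0076], "turn": [0, 0, 0]}, {"dp": [0.0031, 0, 0.009], "turn": [0, 0, 0]}, {"dp": [0.0034, 0, 0.01], "turn": [0, 0, 0]}, {"dp": [0.0037, 0, 0.0109], "turn": [0, 0, 0]}, {"dp": [0.004, 0, 0.0118], "turn": [0, 0, 0]}, {"dp": [0.0042, 0, 0.0124], "turn": [0, 0, 0]}, {"dp": [0.0045, 0, 0.0132], "turn": [0, 0, 0]}, {"dp": [0.0045, 0, 0.0132], "turn": [0, 0, 0]}])

```text
time: 14.35
position: [506.2, -187.1, 59.7]
tcp_rot: [0.976, -0.14, -0.163, -0.024]
contact_force: [-0.7, -0.9, -5.4]
finger_gap: 0.235
```

```bash
python3 - <<'E'
from h import *
o=st()
print(o['ft_torque']);Rb=R.from_quat(o['tcp_rot'])*Rtb; print(Rb.as_euler('ZYX').round(3), o['position']+R.from_quat(o['tcp_rot']).apply(ttb))
E
```

```text
14.35 [ 506.2 -187.1   59.7] [[0.908, -0.282, -0.311], [-0.266, -0.959, 0.093], [-0.325, -0.002, -0.946]] F [-0.72 -0.91 -5.41] gap 0.235 q [-0.35  0.59  1.68 -0.02  1.19  1.52]
[-0.09896459 -0.37811523 -0.05291139]
[-0.287 -0.001  0.   ] [ 519.37848243 -190.98334559   11.27675005]
```

Not in contact yet; about 1.3 mm to go. I'll creep 2 mm further.

arm_command(series=[{"dp": [0.0001, 0, 0.0003], "turn": [0, 0, 0]}, {"dp": [0.0002, 0, 0.0006], "turn": [0, 0, 0]}, {"dp": [0.0003, 0, 0.0009], "turn": [0, 0, 0]}, {"dp": [0.0004, 0, 0.0012], "turn": [0, 0, 0]}, {"dp": [0.0005, 0, 0.0014], "turn": [0, 0, 0]}, {"dp": [0.0005, 0, 0.0015], "turn": [0, 0, 0]}, {"dp": [0.0005, 0, 0.0016], "turn": [0, 0, 0]}, {"dp": [0.0006, 0, 0.0017], "turn": [0, 0, 0]}, {"dp": [0.0006, 0, 0.0017], "turn": [0, 0, 0]}, {"dp": [0.0006, 0, 0.0017], "turn": [0, 0, 0]}])

```text
time: 15.6
position: [506.3, -187.1, 57.8]
tcp_rot: [0.976, -0.14, -0.163, -0.024]
contact_force: [-0.1, 0.7, -4.6]
finger_gap: 0.237
```

```bash
python3 - <<'E'
from h import *
o=st()
print(o['ft_torque']);Rb=R.from_quat(o['tcp_rot'])*Rtb; print(Rb.as_euler('ZYX').round(3), o['position']+R.from_quat(o['tcp_rot']).apply(ttb))
E
```

```text
15.6 [ 506.3 -187.1   57.8] [[0.908, -0.282, -0.311], [-0.266, -0.959, 0.093], [-0.324, -0.002, -0.946]] F [-0.14  0.72 -4.58] gap 0.237 q [-0.35  0.6   1.68 -0.02  1.19  1.52]
[-0.1237826  -0.38901208  0.0082653 ]
[-0.287 -0.001  0.   ] [ 519.40534069 -190.9780038     9.46538891]
```

arm_command(series=[{"dp": [0.0001, 0, 0.0003], "turn": [0, 0, 0]}, {"dp": [0.0002, 0, 0.0006], "turn": [0, 0, 0]}, {"dp": [0.0003, 0, 0.0008], "turn": [0, 0, 0]}, {"dp": [0.0003, 0, 0.001], "turn": [0, 0, 0]}, {"dp": [0.0004, 0, 0.0011], "turn": [0, 0, 0]}, {"dp": [0.0004, 0, 0.0012], "turn": [0, 0, 0]}, {"dp": [0.0004, 0, 0.0012], "turn": [0, 0, 0]}, {"dp": [0.0004, 0, 0.0012], "turn": [0, 0, 0]}, {"dp": [0.0004, 0, 0.0012], "turn": [0, 0, 0]}, {"dp": [0.0004, 0, 0.0012], "turn": [0, 0, 0]}])

```text
time: 16.85
position: [506.3, -187.1, 56.6]
tcp_rot: [0.976, -0.14, -0.163, -0.024]
contact_force: [-0.4, -0.5, -5.3]
finger_gap: 0.235
```

```bash
python3 - <<'E'
from h import *
o=st()
print(o['ft_torque']);Rb=R.from_quat(o['tcp_rot'])*Rtb; print(Rb.as_euler('ZYX').round(3), o['position']+R.from_quat(o['tcp_rot']).apply(ttb))
E
```

```text
16.85 [ 506.3 -187.1   56.6] [[0.908, -0.282, -0.311], [-0.266, -0.959, 0.093], [-0.324, -0.002, -0.946]] F [-0.35 -0.48 -5.26] gap 0.235 q [-0.35  0.6   1.68 -0.02  1.19  1.52]
[-0.03250218 -0.46639962 -0.00278045]
[-0.287 -0.001  0.   ] [ 519.39695953 -190.98539465    8.20942614]
```

arm_command(series=[{"dp": [0.0001, 0, 0.0003], "turn": [0, 0, 0]}, {"dp": [0.0002, 0, 0.0006], "turn": [0, 0, 0]}, {"dp": [0.0003, 0, 0.0008], "turn": [0, 0, 0]}, {"dp": [0.0004, 0, 0.0011], "turn": [0, 0, 0]}, {"dp": [0.0004, 0, 0.0013], "turn": [0, 0, 0]}, {"dp": [0.0005, 0, 0.0015], "turn": [0, 0, 0]}, {"dp": [0.0005, 0, 0.0016], "turn": [0, 0, 0]}, {"dp": [0.0005, 0, 0.0016], "turn": [0, 0, 0]}, {"dp": [0.0005, 0, 0.0016], "turn": [0, 0, 0]}, {"dp": [0.0005, 0, 0.0016], "turn": [0, 0, 0]}])

```text
time: 18.1
position: [506.2, -187.1, 54.9]
tcp_rot: [0.976, -0.14, -0.163, -0.024]
contact_force: [-0.8, 0.5, -6.1]
finger_gap: 0.241
```

```bash
python3 - <<'E'
from h import *
o=st()
print(o['ft_torque']);Rb=R.from_quat(o['tcp_rot'])*Rtb; print(Rb.as_euler('ZYX').round(3), o['position']+R.from_quat(o['tcp_rot']).apply(ttb))
im=vision.grab_frame("scene"); cv2.imwrite("pics/s9.png",im[:,:,::-1]); crop('pics/s9.png','pics/s9a.png',220,190,320,280,7)
E
```

```text
18.1 [ 506.2 -187.1   54.9] [[0.908, -0.282, -0.311], [-0.266, -0.959, 0.093], [-0.324, -0.002, -0.946]] F [-0.78  0.51 -6.12] gap 0.241 q [-0.35  0.6   1.68 -0.02  1.19  1.52]
[-0.09527711 -0.40042735 -0.05302669]
[-0.287 -0.001  0.   ] [ 519.33842816 -190.95494691    6.53931671]
```

View pics/s9a.png

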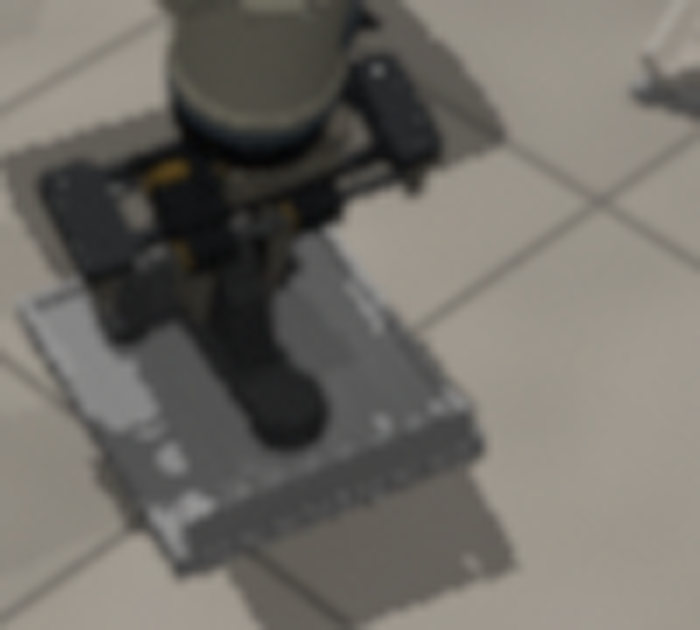

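arm_command(series=[{"dp": [0.0001, 0, 0.0003], "turn": [0, 0, 0]}, {"dp": [0.0002, 0, 0.0007], "turn": [0, 0, 0]}, {"dp": [0.0003, 0, 0.001], "turn": [0, 0, 0]}, {"dp": [0.0004, 0, 0.0013], "turn": [0, 0, 0]}, {"dp": [0.0005, 0, 0.0016], "turn": [0, 0, 0]}, {"dp": [0.0006, 0, 0.0019], "turn": [0, 0, 0]}, {"dp": [0.0007, 0, 0.0021], "turn": [0, 0, 0]}, {"dp": [0.0008, 0, 0.0024], "turn": [0, 0, 0]}, {"dp": [0.0008, 0, 0.0024], "turn": [0, 0, 0]}, {"dp": [0.0008, 0, 0.0024], "turn": [0, 0, 0]}])

```text
time: 19.4
position: [506.2, -187.1, 52.9]
tcp_rot: [0.976, -0.14, -0.163, -0.024]
contact_force: [-1.8, 1.5, 6.4]
finger_gap: 0.237
```

```bash
python3 - <<'E'
from h import *
o=st()
print(o['ft_torque']);Rb=R.from_quat(o['tcp_rot'])*Rtb; print(Rb.as_euler('ZYX').round(3), o['position']+R.from_quat(o['tcp_rot']).apply(ttb))
E
```

```text
19.4 [ 506.2 -187.1   52.9] [[0.908, -0.282, -0.311], [-0.266, -0.959, 0.093], [-0.325, -0.002, -0.946]] F [-1.84  1.5   6.39] gap 0.237 q [-0.35  0.6   1.69 -0.02  1.18  1.52]
[0.10245997 0.33276497 0.00776135]
[-0.287 -0.001  0.   ] [ 519.29745214 -190.93992831    4.49620998]
```

Contact: the plate carries about 11 N. Opening the jaws.

arm_command(series=[{"dp": [0, 0, 0], "turn": [0, 0, 0]}, {"dp": [0, 0, 0], "turn": [0, 0, 0]}, {"dp": [0, 0, 0], "turn": [0, 0, 0]}, {"dp": [0, 0, 0], "turn": [0, 0, 0]}, {"dp": [0, 0, 0], "turn": [0, 0, 0]}, {"dp": [0, 0, 0], "turn": [0, 0, 0]}, {"dp": [0, 0, -0.02], "turn": [0, 0, 0]}, {"dp": [0, 0, -0.055], "turn": [0, 0, 0]}, {"dp": [0, 0, -0.095], "turn": [0, 0, 0]}, {"dp": [0, 0, -0.13], "turn": [0, 0, 0]}], jaw=1)

```text
time: 20.65
position: [547.1, -199.3, 177.3]
tcp_rot: [0.976, -0.14, -0.162, -0.024]
contact_force: [0.2, -0.1, -0.6]
finger_gap: 1.001
```

```bash
python3 - <<'E'
from h import *
import pickle
o=st(); pickle.dump(o,open('o10.pkl','wb'))
im=vision.grab_frame("wrist"); cv2.imwrite("pics/w10.png",im[:,:,::-1]); im=im[:,:,::-1].copy()
C=cam('wrist',o)
crop('pics/w10.png','pics/w10a.png',200,0,440,240,3.2)
E
```

```text
20.65 [ 547.1 -199.3  177.3] [[0.908, -0.282, -0.31], [-0.266, -0.959, 0.093], [-0.324, -0.002, -0.946]] F [ 0.19 -0.06 -0.57] gap 1.001 q [-0.34  0.52  1.51 -0.02  1.44  1.52]
```

View pics/w10.png

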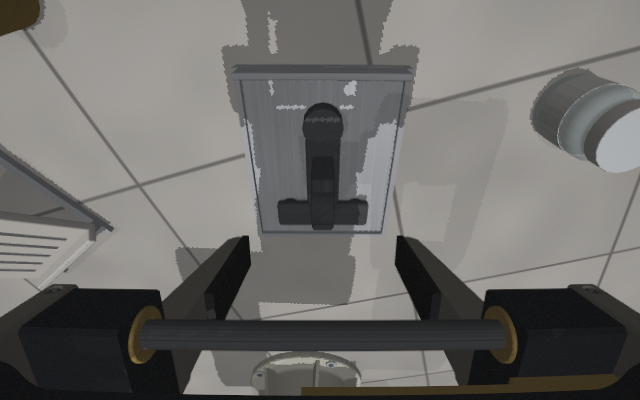

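```bash
python3 - <<'E'
from h import *
import pickle
o=pickle.load(open('o10.pkl','rb')); C=cam('wrist',o)
im=cv2.resize(cv2.imread('pics/w10.png')[50:250,220:430],None,fx=3,fy=3,interpolation=cv2.INTER_CUBIC)
im=cv2.convertScaleAbs(im,alpha=1.6)
B=R.from_euler('ZY',[-.287,0]); p=np.array([519.3,-191,10.])
def ln(P,c=(0,255,255)): cv2.polylines(im,[((proj(C,B.apply(np.array(P,float))+p)-[220,50])*3).round().astype(np.int32)],True,c,1)
th=np.linspace(0,2*np.pi,40)
ln(np.c_[54+20*np.cos(th),20*np.sin(th),0*th+30])
ln([[-74,54,20],[-74,-54,20],[-42,-54,20],[-42,54,20]])
ln([[-99,79,0],[-99,-79,0],[99,-79,0],[99,79,0]],(255,255,0))
cv2.imwrite('pics/w10o.png',im)
E
```

```text
(no output)
```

View pics/w10o.png

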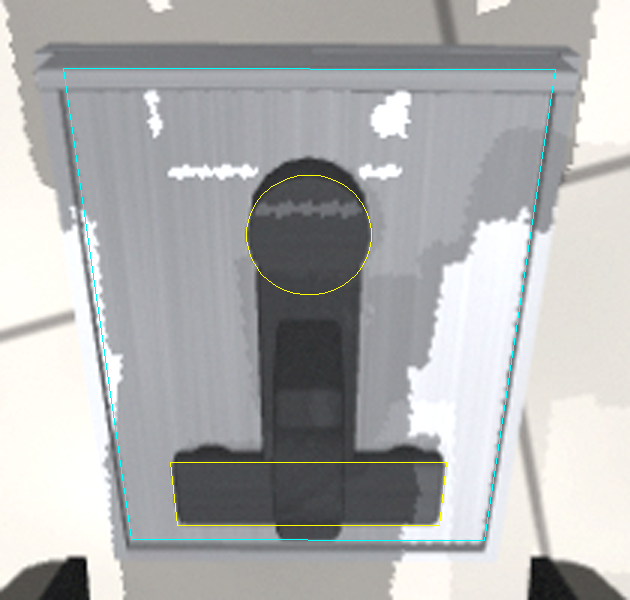

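Overlay of the expected pose lies on the bracket, with the nose towards the fence and the tail ends matching within about 1 px. I'll go vertical above the nose with the jaws shut and look again when settled.

```bash
python3 - <<'E'
from h import *
st(); pr(rows([571,-206.3,130],Rdown(-.287),[1,.5,.25]))
E
```

```text
20.7 [ 550.  -200.3  181.4] [[0.91, -0.282, -0.305], [-0.267, -0.959, 0.091], [-0.318, -0.001, -0.948]] F [ 1.36 -0.68  3.12] gap 1.0 q [-0.34  0.51  1.5  -0.02  1.45  1.52]
[{"dp": [0.037, -0.0001, 0.0418], "turn": [-0.001, 0.324, 0.001]}, {"dp": [0.0185, -0.0001, 0.0209], "turn": [-0.001, 0.162, 0.001]}, {"dp": [0.0093, -0.0, 0.0104], "turn": [-0.0, 0.081, 0.0]}]
```

arm_command(series=[{"dp": [0.006, 0, 0.007], "turn": [0, 0.054, 0]}, {"dp": [0.012, 0, 0.014], "turn": [0, 0.108, 0]}, {"dp": [0.018, 0, 0.021], "turn": [0, 0.162, 0]}, {"dp": [0.025, 0, 0.028], "turn": [-0.001, 0.216, 0.001]}, {"dp": [0.031, 0, 0.035], "turn": [-0.001, 0.27, 0.001]}, {"dp": [0.037, 0, 0.042], "turn": [-0.001, 0.324, 0.001]}, {"dp": [0.037, 0, 0.042], "turn": [-0.001, 0.324, 0.001]}, {"dp": [0.037, 0, 0.042], "turn": [-0.001, 0.324, 0.001]}, {"dp": [0.037, 0, 0.042], "turn": [-0.001, 0.324, 0.001]}, {"dp": [0.037, 0, 0.042], "turn": [-0.001, 0.324, 0.001]}], jaw=0, squeeze=20)

```text
time: 21.95
position: [571.2, -206.5, 130.0]
tcp_rot: [0.99, -0.143, 0.0, 0.0]
contact_force: [0.3, 0.1, -0.0]
finger_gap: 0.003
```

```bash
python3 - <<'E'
from h import *
import pickle
o=st(); pickle.dump(o,open('o11.pkl','wb'))
im=vision.grab_frame("wrist"); cv2.imwrite("pics/w11.png",im[:,:,::-1])
im=vision.grab_frame("top"); cv2.imwrite("pics/t11.png",im[:,:,::-1])
im=vision.grab_frame("scene"); cv2.imwrite("pics/s11.png",im[:,:,::-1]); crop('pics/s11.png','pics/s11a.png',200,170,320,280,6)
pr(rows([571.1,-206.3,55],Rdown(-.287),[1]))
E
```

```text
21.95 [ 571.2 -206.5  130. ] [[0.959, -0.283, 0.0], [-0.283, -0.959, -0.0], [0.0, -0.0, -1.0]] F [ 0.34  0.1  -0.01] gap 0.003 q [-0.35  0.42  1.75  0.    0.98  1.51]
[{"dp": [0.0001, -0.0001, 0.0748], "turn": [-0.0, -0.0, 0.0]}]
```

View pics/w11.png

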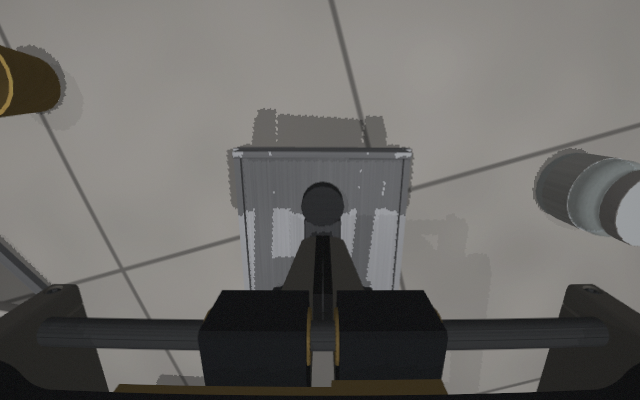

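View pics/s11a.png

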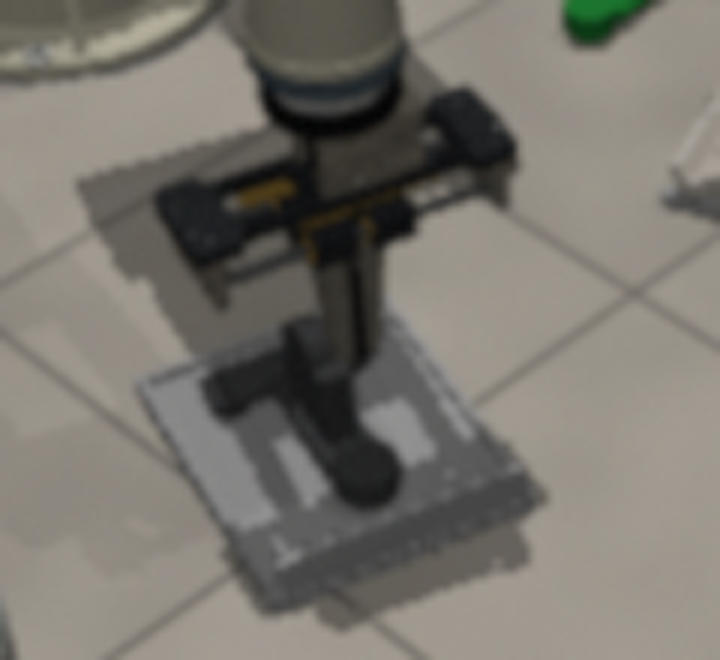

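```bash
python3 - <<'E'
from h import *
import pickle
o=pickle.load(open('o11.pkl','rb')); C=cam('wrist',o)
im=cv2.convertScaleAbs(cv2.resize(cv2.imread('pics/w11.png')[130:300,220:430],None,fx=3.6,fy=3.5,interpolation=cv2.INTER_CUBIC),alpha=1.8)
B=R.from_euler('ZY',[-.287,0]); p=np.array([519.3,-191.3,10.])
def ln(P,c=(0,255,255)): cv2.polylines(im,[((proj(C,B.apply(np.array(P,float))+p)-[220,130])*[3.6,3.5]).round().astype(np.int32)],True,c,1)
th=np.linspace(0,2*np.pi,40)
ln(np.c_[54+20*np.cos(th),20*np.sin(th),0*th+30])
ln(np.c_[54+12*np.cos(th),12*np.sin(th),0*th+0])
ln([[-99,79,0],[-99,-79,0],[99,-79,0],[99,79,0]],(255,255,0))
ln([[99,-79,30],[99,79,30]],(0,255,0))
cv2.imwrite('pics/w11o.png',im)
Ct=cam('top');im=cv2.resize(cv2.imread('pics/t11.png')[170:260,345:425],None,fx=6,fy=6,interpolation=cv2.INTER_CUBIC)
cv2.imwrite('pics/t11o.png',im)
E
```

```text
(no output)
```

View pics/w11o.png

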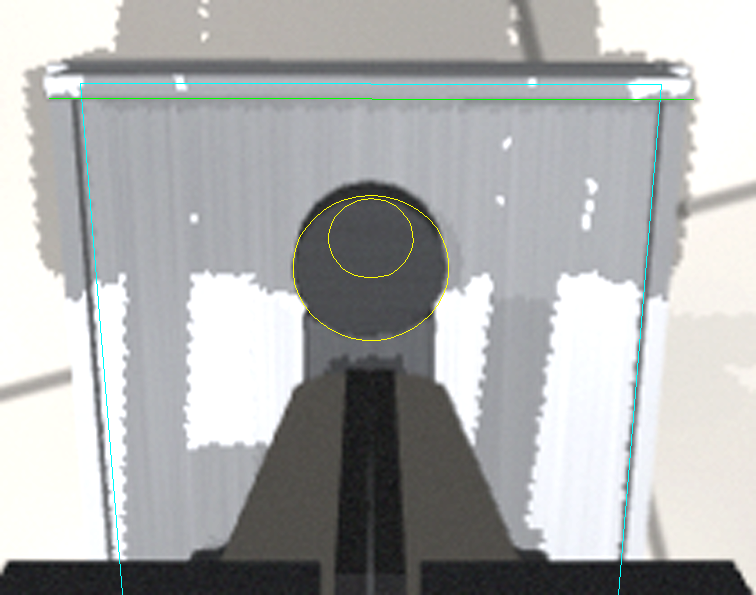

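arm_command(series=[{"dp": [0, 0, 0.008], "turn": [0, 0, 0]}, {"dp": [0, 0, 0.02], "turn": [0, 0, 0]}, {"dp": [0, 0, 0.035], "turn": [0, 0, 0]}, {"dp": [0, 0, 0.05], "turn": [0, 0, 0]}, {"dp": [0, 0, 0.064], "turn": [0, 0, 0]}, {"dp": [0, 0, 0.075], "turn": [0, 0, 0]}, {"dp": [0, 0, 0.082], "turn": [0, 0, 0]}, {"dp": [0, 0, 0.086], "turn": [0, 0, 0]}, {"dp": [0, 0, 0.087], "turn": [0, 0, 0]}, {"dp": [0, 0, 0.087], "turn": [0, 0, 0]}])

```text
time: 23.35
position: [571.3, -206.5, 43.1]
tcp_rot: [0.99, -0.143, 0.0, 0.0]
contact_force: [-0.2, 0.2, 0.2]
finger_gap: 0.006
```

arm_command(series=[{"dp": [0, 0, 0.0005], "turn": [0, 0, 0]}, {"dp": [0, 0, 0.001], "turn": [0, 0, 0]}, {"dp": [0, 0, 0.0015], "turn": [0, 0, 0]}, {"dp": [0, 0, 0.002], "turn": [0, 0, 0]}, {"dp": [0, 0, 0.0023], "turn": [0, 0, 0]}, {"dp": [0, 0, 0.0025], "turn": [0, 0, 0]}, {"dp": [0, 0, 0.0025], "turn": [0, 0, 0]}, {"dp": [0, 0, 0.0025], "turn": [0, 0, 0]}, {"dp": [0, 0, 0.0025], "turn": [0, 0, 0]}, {"dp": [0, 0, 0.0025], "turn": [0, 0, 0]}])

```text
time: 24.6
position: [571.3, -206.5, 40.6]
tcp_rot: [0.99, -0.143, 0.0, 0.0]
contact_force: [0.5, 0.0, -0.4]
finger_gap: 0.007
```

arm_command(series=[{"dp": [0, 0, 0.0006], "turn": [0, 0, 0]}, {"dp": [0, 0, 0.0012], "turn": [0, 0, 0]}, {"dp": [0, 0, 0.0018], "turn": [0, 0, 0]}, {"dp": [0, 0, 0.0022], "turn": [0, 0, 0]}, {"dp": [0, 0, 0.0025], "turn": [0, 0, 0]}, {"dp": [0, 0, 0.0025], "turn": [0, 0, 0]}, {"dp": [0, 0, 0.0025], "turn": [0, 0, 0]}, {"dp": [0, 0, 0.0025], "turn": [0, 0, 0]}, {"dp": [0, 0, 0.0025], "turn": [0, 0, 0]}, {"dp": [0, 0, 0.0025], "turn": [0, 0, 0]}])

```text
time: 25.85
position: [571.4, -206.6, 40.3]
tcp_rot: [0.99, -0.143, 0.001, 0.0]
contact_force: [-7.6, 1.9, 23.2]
finger_gap: 0.008
```

Nose contact at z≈40.3 mm (expected 40), so it stands level there; the force is 23 N. I'll ease to about 10 N, hold half a second, then lift.

arm_command(series=[{"dp": [0, 0, 0.001], "turn": [0, 0, 0]}, {"dp": [0, 0, 0.001], "turn": [0, 0, 0]}, {"dp": [0, 0, 0.001], "turn": [0, 0, 0]}, {"dp": [0, 0, 0.001], "turn": [0, 0, 0]}, {"dp": [0, 0, 0.001], "turn": [0, 0, 0]}, {"dp": [0, 0, 0.001], "turn": [0, 0, 0]}, {"dp": [0, 0, 0.001], "turn": [0, 0, 0]}, {"dp": [0, 0, 0.001], "turn": [0, 0, 0]}, {"dp": [0, 0, 0.001], "turn": [0, 0, 0]}, {"dp": [0, 0, 0.001], "turn": [0, 0, 0]}])

```text
time: 27.1
position: [571.4, -206.5, 40.4]
tcp_rot: [0.99, -0.143, 0.001, 0.0]
contact_force: [-4.2, 1.3, 12.5]
finger_gap: 0.008
```

arm_command(series=[{"dp": [0, 0, -0.01], "turn": [0, 0, 0]}, {"dp": [0, 0, -0.035], "turn": [0, 0, 0]}, {"dp": [0, 0, -0.065], "turn": [0, 0, 0]}, {"dp": [0, 0, -0.09], "turn": [0, 0, 0]}, {"dp": [-0.02, 0, -0.105], "turn": [0, 0, 0]}, {"dp": [-0.055, 0, -0.11], "turn": [0, 0, 0]}, {"dp": [-0.09, 0, -0.11], "turn": [0, 0, 0]}, {"dp": [-0.115, 0, -0.11], "turn": [0, 0, 0]}, {"dp": [-0.115, 0, -0.11], "turn": [0, 0, 0]}, {"dp": [-0.115, 0, -0.11], "turn": [0, 0, 0]}])

```text
time: 28.35
position: [462.2, -174.4, 150.8]
tcp_rot: [0.99, -0.143, 0.001, 0.0]
contact_force: [0.0, -0.8, 0.7]
finger_gap: 0.004
```

```bash
python3 - <<'E'
from h import *
import pickle
o=st(); pickle.dump(o,open('o12.pkl','wb'))
im=vision.grab_frame("wrist"); cv2.imwrite("pics/w12.png",im[:,:,::-1])
C=cam('wrist',o)
im=cv2.convertScaleAbs(cv2.resize(cv2.imread('pics/w12.png')[0:240,210:440],None,fx=2.5,fy=2.5,interpolation=cv2.INTER_CUBIC),alpha=1.8)
B=R.from_euler('ZY',[-.287,0]); p=np.array([519.3,-191.3,10.])
def ln(P,c=(0,255,255)): cv2.polylines(im,[((proj(C,B.apply(np.array(P,float))+p)-[210,0])*2.5).round().astype(np.int32)],True,c,1)
th=np.linspace(0,2*np.pi,40)
ln(np.c_[54+20*np.cos(th),20*np.sin(th),0*th+30])
ln([[-74,54,20],[-74,-54,20],[-42,-54,20],[-42,54,20]])
ln([[-99,79,0],[-99,-79,0],[99,-79,0],[99,79,0]],(255,255,0))
cv2.imwrite('pics/w12o.png',im)
pr(rows([460.8,-174,33],Rdown(-.287),[1]))
E
```

```text
28.35 [ 462.2 -174.4  150.8] [[0.959, -0.283, 0.003], [-0.283, -0.959, -0.001], [0.003, 0.0, -1.0]] F [ 0.04 -0.79  0.69] gap 0.004 q [-0.36  0.23  1.97  0.    0.94  1.49]
[{"dp": [-0.0019, 0.0, 0.1177], "turn": [0.0, -0.003, 0.0]}]
```

View pics/w12o.png

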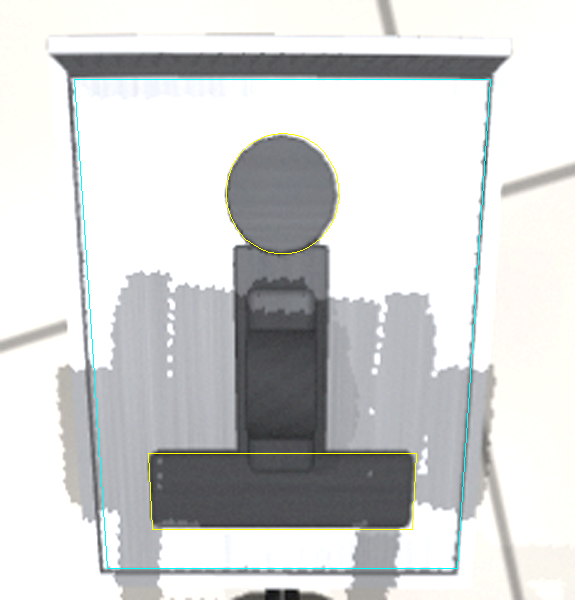

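Overlay matches the bracket to within 1–2 px. Next is the tail.

arm_command(series=[{"dp": [0, 0, 0.008], "turn": [0, -0.003, 0]}, {"dp": [-0.002, 0, 0.022], "turn": [0, -0.003, 0]}, {"dp": [-0.002, 0, 0.04], "turn": [0, -0.003, 0]}, {"dp": [-0.002, 0, 0.06], "turn": [0, -0.003, 0]}, {"dp": [-0.002, 0, 0.08], "turn": [0, -0.003, 0]}, {"dp": [-0.002, 0, 0.097], "turn": [0, -0.003, 0]}, {"dp": [-0.002, 0, 0.108], "turn": [0, -0.003, 0]}, {"dp": [-0.002, 0, 0.115], "turn": [0, -0.003, 0]}, {"dp": [-0.002, 0, 0.1175], "turn": [0, -0.003, 0]}, {"dp": [-0.002, 0, 0.1175], "turn": [0, -0.003, 0]}])

```text
time: 29.65
position: [460.8, -174.0, 33.3]
tcp_rot: [0.99, -0.143, -0.0, 0.0]
contact_force: [0.2, -0.4, 0.5]
finger_gap: 0.001
```

arm_command(series=[{"dp": [0, 0, 0.0007], "turn": [0, 0, 0]}, {"dp": [0, 0, 0.0014], "turn": [0, 0, 0]}, {"dp": [0, 0, 0.002], "turn": [0, 0, 0]}, {"dp": [0, 0, 0.0026], "turn": [0, 0, 0]}, {"dp": [0, 0, 0.003], "turn": [0, 0, 0]}, {"dp": [0, 0, 0.0033], "turn": [0, 0, 0]}, {"dp": [0, 0, 0.0036], "turn": [0, 0, 0]}, {"dp": [0, 0, 0.0036], "turn": [0, 0, 0]}, {"dp": [0, 0, 0.0036], "turn": [0, 0, 0]}, {"dp": [0, 0, 0.0036], "turn": [0, 0, 0]}])

```text
time: 30.9
position: [460.9, -174.0, 30.4]
tcp_rot: [0.99, -0.143, -0.0, 0.0]
contact_force: [-1.9, 1.5, 12.0]
finger_gap: 0.006
```

arm_command(series=[{"dp": [0, 0, 0.0011], "turn": [0, 0, 0]}, {"dp": [0, 0, 0.0011], "turn": [0, 0, 0]}, {"dp": [0, 0, 0.0011], "turn": [0, 0, 0]}, {"dp": [0, 0, 0.0011], "turn": [0, 0, 0]}, {"dp": [0, 0, -0.003], "turn": [0, 0, 0]}, {"dp": [0, 0, -0.02], "turn": [0, 0, 0]}, {"dp": [0, 0, -0.05], "turn": [0, 0, 0]}, {"dp": [0, 0, -0.085], "turn": [0, 0, 0]}, {"dp": [0, 0, -0.12], "turn": [0, 0, 0]}, {"dp": [0, 0, -0.12], "turn": [0, 0, 0]}])

```text
time: 32.15
position: [462.6, -174.7, 152.8]
tcp_rot: [0.99, -0.143, 0.002, 0.001]
contact_force: [0.5, -0.3, 0.5]
finger_gap: -0.002
```

```bash
python3 - <<'E'
from h import *
o=st()
im=vision.grab_frame("wrist"); cv2.imwrite("pics/w13.png",im[:,:,::-1])
C=cam('wrist',o)
im=cv2.convertScaleAbs(cv2.resize(cv2.imread('pics/w13.png')[0:240,210:440],None,fx=2.5,fy=2.5,interpolation=cv2.INTER_CUBIC),alpha=1.8)
B=R.from_euler('ZY',[-.287,0]); p=np.array([519.3,-191.3,10.])
def ln(P,c=(0,255,255)): cv2.polylines(im,[((proj(C,B.apply(np.array(P,float))+p)-[210,0])*2.5).round().astype(np.int32)],True,c,1)
th=np.linspace(0,2*np.pi,40)
ln(np.c_[54+20*np.cos(th),20*np.sin(th),0*th+30])
ln([[-74,54,20],[-74,-54,20],[-42,-54,20],[-42,54,20]])
cv2.imwrite('pics/w13o.png',im)
im=vision.grab_frame("scene"); cv2.imwrite("pics/s13.png",im[:,:,::-1])
E
```

```text
32.15 [ 462.6 -174.7  152.8] [[0.959, -0.283, 0.005], [-0.283, -0.959, -0.002], [0.005, 0.0, -1.0]] F [ 0.48 -0.26  0.53] gap -0.002 q [-0.36  0.22  1.97 -0.    0.94  1.49]
```

View pics/w13o.png

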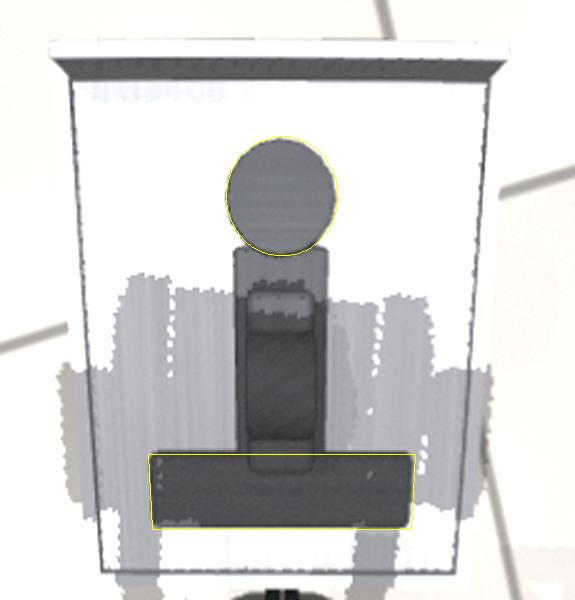

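View pics/s13.png

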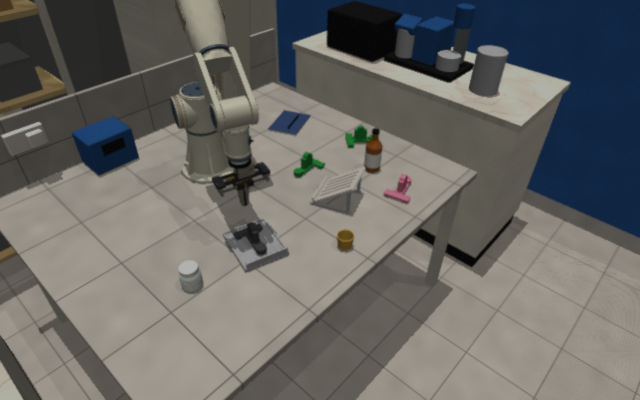

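The bracket has not shifted; bottle, cup and jar are at their starting pixels. I'm handing in.

```bash
python3 -c "
from workcell import job
print(job.sign_off())"
```

```text
the job is handed in; nothing more can be done
None
```

I lifted the bracket off the rack by its rib and set it on its three feet in the middle of the plate, nose to the fence. I then let go, pressed the nose and the tail bar, and handed the job in after about 32 s. No verdict was reported.

**Last checks, which agreed:**
- In the final wrist image the bracket's outline lies within about 2 px of the centred, square pose.
- The nose was first felt at 40.3 mm and the tail bar at 30.4 mm, against 40 and 30 mm expected. It stands level and did not rock or shift.
- The bottle, cup and jar looked to be at their starting positions in the last scene picture.

**What disagreed or went off plan:**
- **First nose press:** it reached about 23 N, with 7.6 N sideways, before I eased it to 12.5 N. The tail press was 12 N.
- **Grip angle:** tilting the tool the full 35° to match the rack ran joint 5 to the end of its range. I backed off, gripped with the tool about 16° from vertical, and made up the difference when placing.
- **Placing height:** the feet met the plate 3.5 to 5.5 mm lower than my model of the grip said. I found the contact by force, about 11 N on the plate at release.

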